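# Load the shaker tin and lock its platform

### The job

Load the shaker: pack all the sample pots close-packed in the round tin, standing flat on its floor, the blue-lidded pot in the middle and all the green-lidded ones around it. Then put the key on each of the two red lock screws of the platform and turn it clockwise to the stop, and put the key fully home on its stand; do not knock over or shove away the stopper and the glass dish that stand among the pots.

Things in the scene. Friction and masses are not known exactly. Their poses are not given: they have to be found in the camera images.
- pot_blue: The one pot with a blue lid and blue knob: low round white sample pot, 40 mm across and 20 mm high, foot chamfered 2.5 mm; on its lid stands a round upright grip knob 16 mm across and 26 mm tall, so 46 mm in all. Stands on the table at the start. Origin at the centre of its underside, z up along the knob. About 70 g.
- pot_1: One of the pots with a green lid and green knob (all alike; 4 to 6 of them are there, None if absent): low round white sample pot, 40 mm across and 20 mm high, foot chamfered 2.5 mm; on its lid stands a round upright grip knob 16 mm across and 26 mm tall, so 46 mm in all. Stands on the table at the start. Origin at the centre of its underside, z up along the knob. About 70 g.
- pot_2: One of the pots with a green lid and green knob (all alike; 4 to 6 of them are there, None if absent): low round white sample pot, 40 mm across and 20 mm high, foot chamfered 2.5 mm; on its lid stands a round upright grip knob 16 mm across and 26 mm tall, so 46 mm in all. Stands on the table at the start. Origin at the centre of its underside, z up along the knob. About 70 g.
- pot_3: One of the pots with a green lid and green knob (all alike; 4 to 6 of them are there, None if absent): low round white sample pot, 40 mm across and 20 mm high, foot chamfered 2.5 mm; on its lid stands a round upright grip knob 16 mm across and 26 mm tall, so 46 mm in all. Stands on the table at the start. Origin at the centre of its underside, z up along the knob. About 70 g.
- pot_4: One of the pots with a green lid and green knob (all alike; 4 to 6 of them are there, None if absent): low round white sample pot, 40 mm across and 20 mm high, foot chamfered 2.5 mm; on its lid stands a round upright grip knob 16 mm across and 26 mm tall, so 46 mm in all. Stands on the table at the start. Origin at the centre of its underside, z up along the knob. About 70 g.
- pot_5: One of the pots with a green lid and green knob (all alike; 4 to 6 of them are there, None if absent): low round white sample pot, 40 mm across and 20 mm high, foot chamfered 2.5 mm; on its lid stands a round upright grip knob 16 mm across and 26 mm tall, so 46 mm in all. Stands on the table at the start. Origin at the centre of its underside, z up along the knob. About 70 g.
- pot_6: One of the pots with a green lid and green knob (all alike; 4 to 6 of them are there, None if absent): low round white sample pot, 40 mm across and 20 mm high, foot chamfered 2.5 mm; on its lid stands a round upright grip knob 16 mm across and 26 mm tall, so 46 mm in all. Stands on the table at the start. Origin at the centre of its underside, z up along the knob. About 70 g.
- shaker: Laboratory shaker, fixed, white case 200 mm (x) by 250 mm (y) with an aluminium platform whose upper face is 66 mm above the table. On the middle of the platform is a round steel tin with a yellow floor; at both ends, along its y, is a captive lock screw. Origin at the centre of its underside, its display and dial on the -x face.
- tin_floor (a point): Centre of the tin's inside floor, 69 mm above the table, axes as the shaker's. The tin is fixed to the platform, open on top, 128 mm inside diameter, wall 3 to 4 mm thick, rim 16 mm above its floor. Seven pots fit flat in it, only as one in the middle and six around it (ring centres about 42 mm from the middle, 2 mm of play all round).
- seat_a (a point): Fixed point on the axis of lock screw a (98 mm along the shaker's +y from the tin's centre), on top of its 36 mm round steel flange, 69 mm above the table; the key's origin comes here when it is fully on. Axes as the shaker's (they do not turn with the screw).
- seat_b (a point): The same point of lock screw b, 98 mm along the shaker's -y.
- screw_a (a joint): Turn of lock screw a in rad, clockwise seen from above: 0 loose (start 0 to 0.35), 1.4 is the stop (tight). Its head is a red bar 28 mm long, 8 mm wide, 10 mm high, on the flange; at 0 the bar lies along the shaker's x, at value q it is turned q clockwise from there. It needs about 0.06 N m and stays where it is left.
- screw_b (a joint): The same for lock screw b.
- key: Upright steel fork key, 100 mm tall, 120 g, on its stand. Two prongs 26 mm long (along its x), 7 mm thick, 14 mm high, 12 mm apart, to straddle an 8 mm bar lying along its x. 34 mm hub up to 22 mm, 14 mm shaft, then from 54 to 100 mm a flat orange handle, 40 mm along x, 14 mm thick along y: grip across the 14 mm. Origin: centre of the prongs' underside, z up. A half turn makes no difference.
- stand: The key's stand, fixed: grey block 60 by 60 by 25 mm with a 3 mm round steel flange and a bar on top just like a screw head (28 mm along its x, 8 mm wide, 10 mm high). With the key home on it, the key's origin is 28 mm above the stand's origin and the key's x lies along the stand's x. Origin at the centre of its underside.
- stopper: Bystander: brown rubber stopper, 36 mm across at the top, 28 mm at the foot, 30 mm high, among the pots. Origin at its underside.
- dish: Bystander: clear glass dish, 48 mm across, 14 mm high, among the pots. Origin at its underside.

How it is judged:
By the outcome, as a careful person would: the job done as asked, in the order asked, and still so for the second after the job is handed in, with the robot touching nothing.
Of pot_1, pot_2, pot_3, pot_4, pot_5, pot_6 only 4 to 6 are there at a start; the rules pass over those that are not, and their reading is None.
At some moment in a run one of pot_blue, pot_1, pot_2, pot_3, pot_4, pot_5, pot_6 may be knocked a few centimetres aside while the robot is not near it.
It also fails if it takes over 210 s, if anything falls off the work surface, if the arm or the gripper's body presses on something with over 40 N, if the wrist force passes 120 N, or if a joint passes its speed limit or range.

### The arm

A 6-joint arm with a two-finger parallel gripper is mounted at the origin on the work surface. World frame = base frame: x ahead of the robot, y to its left, z up, the work surface at z = 0. Lengths are in m, angles in rad, forces in N, time in s.
With the tool pointing down it reaches from about 0.375 to 0.975 m from the base axis. Payload 3.8 kg.
Tool frame: the origin (TCP) lies at the very end of the fingers, on their centre line; the grasp point (between the pads) lies bot.hold_point_z behind it (bot.hold_point_z is the distance from the TCP to the grasp point, in m); z points along the fingers, y is the line along which they close (so a half turn about z gives the same grasp; the last joint's range is limited). The gripper opens to 85 mm and grips with 20 to 120 N. Pads are 22 mm wide; open, the fingers measure 114 mm over their backs; the gripper's body (76 mm by 85 mm) begins 54 mm behind the grasp point. The pads swing forward as they close: fully open they stand 13 mm farther back than shut.
Start: joints at [1.1, 0.264, 1.604, -0, 1.274, -0.037], TCP at [0.284, 0.612, 0.203] pointing down, gripper open.
Joint ranges: [-2.63, 2.63], [-0.94, 2.18], [0.31, 2.57], [-1.31, 4.45], [0, 2.66], [-2.55, 2.55]. Speed limits (rad/s): [2.57, 2.57, 3.14, 3.14, 3.14, 3.14].

### API

Orientations are given as a rotation vector (axis times angle).
In Python, from workcell import bot gives the robot as it stands.
- The arm moves only by the shell command python3 jog.py 'ROWS' [OPENING] [FORCE]. ROWS is a JSON list of rows, 1 to 5 of them, each of 4 numbers: dx, dy, dz in m, then a turn about the tool's z in rad; each row shifts and turns the commanded pose from where the row before left it, along the tool's axes as they then stand; what a row does not reach is not made up. A row lasts 1/8 s, in which the tool goes at most 0.0625 m and 0.188 rad, less where a joint would pass 70% of its speed; a pose out of reach is approached as far as the arm can. OPENING is the opening from 0.0 (shut) to 1.0 (fully open), set as the command begins (- or left out keeps the last). The fingers move at their own pace and stop on an object; FORCE is the grip in N (left out, the last holds). Time passes only in rows, so rows that do not move let the fingers close. It prints the time, the measured TCP pose, the force, the opening and the grip force at its end. Input that does not fit is refused with a message, and nothing moves.
- bot.read_state(): the state, without advancing time (a new reading comes with each control period).
- bot.read_camera(name): name is "side" or "top" or "wrist"; returns the picture (420x560x3 uint8, red, green, blue); there is no depth.
- bot.camera_info(name): a dict with "intrinsics" (3x3 intrinsics, pixels), "k1" (the pictures are not rectified: a ray, as slopes to the right and down, at radius r is drawn at 1 + k1 r^2 times it, then the intrinsics apply), "extrinsics" (4x4, takes a point from camera to world coordinates). Camera axes: x right, y down, z forward; pixel columns grow to the right and rows downward; lengths in m; the calibration is good to about 2 mm. A picture is of the moment at which its call begins: read the wrist's pose just before it. camera_info takes no time and is no camera call; for the wrist camera it gives the pose at the moment of the call.
- bot.finish_job(): hands the job in; it is judged then, once.
The state is a dict: "time": time; "q": joint angles; "joint_vel": joint speeds; "joint_torque": joint torques, N m; "tool_pos": TCP position; "tcp_rot": TCP orientation; "wrist_force": force on the tool from outside, world axes, zero at the start; "torque": the same for the moment, N m; "width": opening from 0.0 (shut) to 1.0 (fully open); "grip_force": force on a finger pad.
Only numpy, scipy, OpenCV 4.12 (cv2) and the standard library are available. Lean on these libraries where they do the work, as an engineer would, in place of code of your own. Each camera call takes 0.05 s, during which the arm holds its last target. There are 200 camera calls.

## Working session

There is one attempt and no reset: what is moved stays moved. The work goes in short steps, Python scripts to look and compute and a shell command to move; the robot and the scene stay as the last step left them, time stands still between calls to the robot, and variables do not carry over. Pictures are saved under pics/ and viewed, at most 14 in all, crops included, and the job is handed in when it is done.

```bash
ls; mkdir -p pics
python3 - <<'E'
from workcell import bot
import cv2,numpy as np
for n in("top","side"):
    im=bot.read_camera(n);cv2.imwrite(f"pics/{n}0.png",im[...,::-1])
    c=bot.camera_info(n);print(n,np.round(c["intrinsics"],1).tolist(),c["k1"],np.round(c["extrinsics"],3).tolist())
s=bot.read_state();print(s,bot.hold_point_z)
E
```

```text
jog.py
pics
workcell.py
top [[400.3, 0.0, 283.0], [0.0, 400.3, 206.7], [0.0, 0.0, 1.0]] -0.07946000612693115 [[0.004, -0.993, 0.118, 0.418], [-1.0, -0.006, -0.016, -0.01], [0.017, -0.118, -0.993, 1.167], [0.0, 0.0, 0.0, 1.0]]
side [[440.0, 0.0, 278.4], [0.0, 440.0, 208.8], [0.0, 0.0, 1.0]] -0.12109996628746027 [[0.865, -0.27, 0.422, 0.133], [-0.501, -0.447, 0.741, -0.756], [-0.011, -0.853, -0.522, 0.608], [0.0, 0.0, 0.0, 1.0]]
{'time': 0.1, 'q': array([ 1.10009884e+00,  2.64683147e-01,  1.60525548e+00,  1.66365524e-05,
        1.27365412e+00, -3.69335087e-02]), 'joint_vel': array([ 0.00130235, -0.00106383, -0.00283309,  0.00167671, -0.00036713,
       -0.00042572]), 'joint_torque': array([ 1.24635162e-04, -5.16706109e+01, -3.68590808e+01, -7.03700675e-05,
        6.25920889e-03,  1.90758504e-05]), 'tool_pos': array([0.28339062, 0.61184912, 0.20207321]), 'tcp_rot': array([-6.75921636e-01, -3.06748645e+00,  3.03430550e-03]), 'wrist_force': array([ 0.76373711,  0.48455097, -0.64880283]), 'torque': array([-0.05038336, -0.01243505,  0.00949107]), 'grip_force': 0.0, 'width': 1.001778639066405} 0.0187
```
View pics/top0.png

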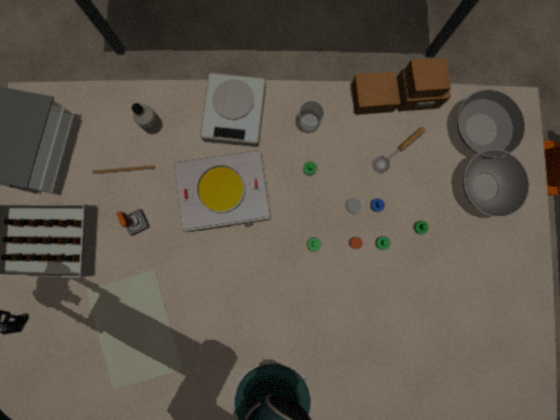

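View pics/side0.png

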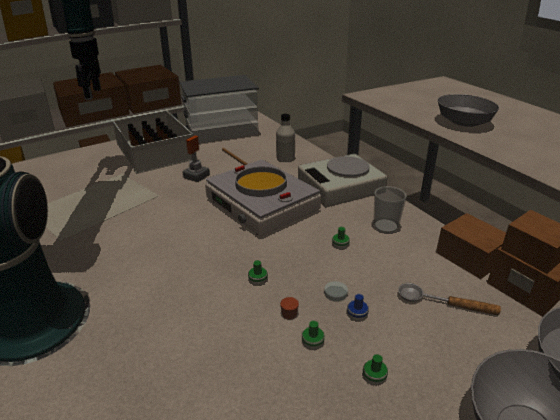

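The top view shows the blue pot at (377,205), green pots at (310,168), (314,244), (383,243) and (421,228), the stopper at (356,243), the dish at (353,205), the tin at (221,189) and the key at (125,217). The side view agrees: one blue, four green.

Create h.py:
```python
import numpy as np,cv2
from scipy.spatial.transform import Rotation as R
from workcell import bot
H={"green":((45,90,30),(80,255,255)),"blue":((105,110,30),(130,255,255)),"yellow":((18,150,60),(32,255,255)),
   "orange":((6,170,80),(16,255,255)),"red":((172,120,60),(180,255,255))}
def cam(n,save=None):
    c=bot.camera_info(n);im=bot.read_camera(n)
    if save:cv2.imwrite("pics/%s.png"%save,im[...,::-1])
    return im,c
def ray(uv,c):
    uv=np.atleast_2d(uv).astype(float).reshape(-1,1,2);k=np.array([c["k1"],0,0,0,0.])
    p=cv2.undistortPoints(uv,np.array(c["intrinsics"]),k).reshape(-1,2)
    E=np.array(c["extrinsics"]);return E[:3,3],np.c_[p,np.ones(len(p))]@E[:3,:3].T
def onz(uv,c,z):
    o,d=ray(uv,c);return o+d*((z-o[2])/d[:,2])[:,None]
def proj(P,c):
    E=np.array(c["extrinsics"]);W=np.linalg.inv(E)
    return cv2.projectPoints(np.atleast_2d(P).astype(float),cv2.Rodrigues(W[:3,:3])[0],W[:3,3],np.array(c["intrinsics"]),np.array([c["k1"],0,0,0,0.]))[0].reshape(-1,2)
def blobs(im,col,amin=12):
    hsv=cv2.cvtColor(im,cv2.COLOR_RGB2HSV);m=cv2.inRange(hsv,*H[col])
    if col=="red":m|=cv2.inRange(hsv,(0,120,60),(5,255,255))
    n,l,s,ce=cv2.connectedComponentsWithStats(m)
    return [(ce[i],s[i,4],(l==i).astype(np.uint8)) for i in range(1,n) if s[i,4]>=amin]
def pose():
    s=bot.read_state();M=R.from_rotvec(s["tcp_rot"]).as_matrix();return np.array(s["tool_pos"]),M,s
def yaw(M):return np.degrees(np.arctan2(M[1,0],M[0,0]))
def go(x,y,z,M=None):
    p,M0,s=pose();d=(M0 if M is None else M).T@(np.array([x,y,z])-p);return np.round(d,4)
```

Run:
```python
from h import *
np.set_printoptions(precision=4,suppress=True)
im,c=cam("top")
for col,z in(("green",.028),("blue",.028),("yellow",.069),("orange",.12),("red",.079)):
    for ce,a,m in blobs(im,col):
        print(col,ce.round(1),a,onz(ce,c,z)[0].round(4))
p,M,s=pose();print(p,yaw(M))
w=bot.camera_info("wrist");E=np.array(w["extrinsics"]);print((M.T@(E[:3,3]-p)),M.T@E[:3,:3],w["intrinsics"],w["k1"])
```

```text
green [309.6 167.9] 128 [ 0.6668 -0.1052  0.028 ]
green [421.1 227. ] 135 [ 0.4962 -0.4282  0.028 ]
green [383.  242.5] 134 [ 0.4513 -0.3149  0.028 ]
green [313.9 244. ] 137 [ 0.4467 -0.1166  0.028 ]
blue [377.5 204.7] 120 [ 0.5604 -0.3015  0.028 ]
yellow [220.5 188.4] 1540 [0.5981 0.1461 0.069 ]
orange [548.5 144.2] 71 [ 0.7244 -0.7777  0.12  ]
orange [552.5 190.2] 81 [ 0.5925 -0.7779  0.12  ]
orange [121.2 218.7] 61 [0.5077 0.4005 0.12  ]
orange [356.  242.5] 87 [ 0.4485 -0.2185  0.12  ]
red [255.5 183. ] 18 [0.6122 0.0485 0.079 ]
red [185.3 193.5] 24 [0.5819 0.2413 0.079 ]
[0.2834 0.6119 0.2022] 155.14672019545947
[ 0.0649  0.0001 -0.1703] [[ 0.0004 -0.9656 -0.2599]
 [ 1.      0.0006 -0.0007]
 [ 0.0008 -0.2599  0.9656]] [[334.9175   0.     283.0521]
 [  0.     334.9175 210.3981]
 [  0.       0.       1.    ]] -0.03916331815242463
```

```bash
python3 jog.py '[[0,0,-0.01,0.188],[0,0,-0.01,0.188],[0,0,-0.01,0.188],[0,0,-0.01,0.188],[0,0,-0.01,0.188]]'; python3 jog.py '[[-0.051,0.024,0,0.042],[-0.051,0.024,0,0],[-0.051,0.024,0,0],[-0.051,0.024,0,0],[-0.051,0.024,0,0]]';python3 jog.py '[[-0.051,0.024,0,0],[-0.051,0.024,0,0],[-0.051,0.024,0,0],[-0.051,0.024,0,0],[-0.051,0.024,0,0]]'; python3 jog.py '[[0,0,0,0],[0,0,0,0]]'
python3 - <<'E'
from h import *
np.set_printoptions(precision=4,suppress=True)
p,M,s=pose();print(p,yaw(M),s["q"])
im,c=cam("wrist","w1")
for col,z in(("yellow",.069),("red",.079)):
    for ce,a,m in blobs(im,col,60):
        con=max(cv2.findContours(m,0,1)[0],key=cv2.contourArea).reshape(-1,2)
        P=onz(con.astype(float),c,z)[:,:2].astype(np.float32)
        print(col,ce.round(1),a,onz(ce,c,z)[0],"circ",cv2.minEnclosingCircle(P),"rect",cv2.minAreaRect(P))
E
```

```text
time: 0.78
tool_pos: [0.2836, 0.6122, 0.253]
tcp_rot: [1.997, 2.425, -0.002]
wrist_force: [0.1, -0.1, -0.0]
width: 1.001
grip_force: 0.0
time: 1.4
tool_pos: [0.4448, 0.3791, 0.253]
tcp_rot: [2.039, 2.39, -0.0]
wrist_force: [0.7, -0.5, 0.6]
width: 1.0
grip_force: 0.0
time: 2.02
tool_pos: [0.6033, 0.1461, 0.253]
tcp_rot: [-2.04, -2.389, 0.0]
wrist_force: [-0.1, 0.7, -0.5]
width: 1.003
grip_force: 0.0
time: 2.28
tool_pos: [0.6023, 0.1478, 0.2528]
tcp_rot: [-2.04, -2.387, 0.001]
wrist_force: [-0.5, 0.5, -0.8]
width: 0.999
grip_force: 0.0
[0.6023 0.1478 0.2528] 98.97189342778871 [0.2001 0.1354 1.6657 0.0006 1.3416 0.0434]
yellow [287.8 186.5] 6978 [0.6082 0.1453 0.069 ] circ ((0.6004541516304016, 0.14526422321796417), 0.06020874157547951) rect ((0.6059617400169373, 0.14139345288276672), (0.11257032305002213, 0.10222465544939041), 43.59701156616211)
red [276.3  88.6] 169 [0.5812 0.2411 0.079 ] circ ((0.5818319916725159, 0.24112901091575623), 0.012897294014692307) rect ((0.5818721055984497, 0.24128217995166779), (0.02535071410238743, 0.006493999157100916), 8.924215316772461)
red [277.  271.8] 152 [0.6113 0.0494 0.079 ] circ ((0.6114261746406555, 0.049168772995471954), 0.012943185865879059) rect ((0.611412763595581, 0.04937086999416351), (0.025180839002132416, 0.008132762275636196), 3.8080875873565674)
```

View pics/w1.png

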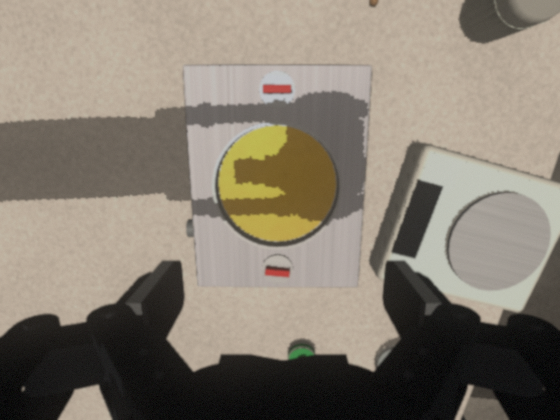

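```bash
cat >> h.py <<'E'
H["yellow"]=((18,140,30),(34,255,255))
def pca(P):
    P=P[:,:2]-P[:,:2].mean(0);v=np.linalg.svd(P,full_matrices=False)[2][0];return np.degrees(np.arctan2(v[1],v[0]))
def bars(im,c,z,col="red",amin=60):
    for ce,a,m in blobs(im,col,amin):
        P=onz(np.argwhere(m)[:,::-1],c,z);r=cv2.minAreaRect(P[:,:2].astype(np.float32));print(col,ce.round(1),a,P.mean(0).round(4),"pca",pca(P).round(1),np.round(r[0],4),np.round(r[1],4))
def circ(m,c,z):
    con=max(cv2.findContours(m,0,1)[0],key=cv2.contourArea);h=cv2.convexHull(con).reshape(-1,2)
    P=onz(h,c,z)[:,:2];A=np.c_[2*P,np.ones(len(P))];b=(P**2).sum(1);x=np.linalg.lstsq(A,b,rcond=None)[0]
    return x[:2],np.sqrt(x[2]+x[:2]@x[:2])
E
python3 - <<'E'
from h import *
im,c=cam("wrist");bars(im,c,.079)
for ce,a,m in blobs(im,"yellow",300):print(ce,a,circ(m,c,.069))
print(go(.56,-.30,.17))
E
```

```text
red [276.7  89.1] 183 [0.5814 0.2414 0.079 ] pca 8.6 [0.5816 0.2415] [0.0254 0.0056]
red [277.1 272.3] 152 [0.6116 0.0494 0.079 ] pca 3.8 [0.6114 0.0494] [0.0251 0.0082]
[277.11400976 183.68943543] 10043 (array([0.59654357, 0.14449878]), np.float64(0.061193839162649005))
[-0.4366 -0.1122  0.0829]
```

```bash
python3 jog.py '[[-0.055,-0.014,0,0],[-0.055,-0.014,0,0],[-0.055,-0.014,0.01,0],[-0.055,-0.014,0.01,0],[-0.055,-0.014,0.02,0]]' 0.45 >/dev/null; python3 jog.py '[[-0.055,-0.014,0.02,0],[-0.055,-0.014,0.02,0],[-0.055,-0.014,0.003,0],[0,0,0,0],[0,0,0,0]]'
cat >> h.py <<'E'
def knobs(im,c,cols=("green","blue"),z=.02,amin=200):
    "lid circle at lid height z; also knob by ray of blob"
    for col in cols:
        for ce,a,m in blobs(im,col,amin):print(col,ce.round(1),a,*[np.round(v,4) for v in circ(m,c,z)])
E
python3 - <<'E'
from h import *
p,M,s=pose();print(p,yaw(M),s["q"].round(2),s["width"])
im,c=cam("wrist","w2");knobs(im,c)
E
```

```text
time: 3.62
tool_pos: [0.5614, -0.3029, 0.1704]
tcp_rot: [-2.039, -2.39, -0.001]
wrist_force: [-0.3, 0.3, 0.2]
width: 0.448
grip_force: 0.0
[ 0.56140309 -0.30288556  0.17035487] 99.06907215608575 [-0.53  0.22  1.72  0.    1.2  -0.69] 0.4483699495145375
green [440.5   4.7] 329 [ 0.6692 -0.1079] 0.0174
green [167.7 187.6] 845 [ 0.4505 -0.3186] 0.0177
blue [288.  184.8] 250 [ 0.563  -0.3021] 0.0138
```

View pics/w2.png

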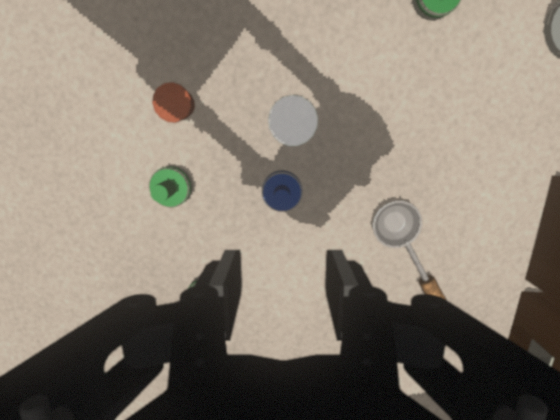

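```bash
cat >> h.py <<'E'
H["blue"]=((100,90,10),(135,255,255));H["green"]=((45,80,15),(85,255,255))
E
python3 - <<'E'
from h import *
im,c=cam("wrist");knobs(im,c)
print(go(.563,-.302,.024))
E
```

```text
green [440.2   5.1] 377 [ 0.669  -0.1074] 0.0182
green [167.6 187.6] 954 [ 0.4506 -0.3186] 0.0182
blue [281.5 192.2] 895 [ 0.5611 -0.3053] 0.0172
[1.000e-04 1.200e-03 1.467e-01]
```

```bash
python3 jog.py '[[-0.0021,-0.0007,0.05,0],[0,0,0.05,0],[0,0,0.03,0],[0,0,0.0164,0],[0,0,0,0]]'; python3 jog.py '[[0,0,0,0],[0,0,0,0],[0,0,0,0],[0,0,0,0]]' 0.1 40; python3 jog.py '[[0,0,-0.03,0],[0,0,-0.05,0],[0,0,-0.05,0],[0,0,-0.03,0],[0,0,0,0]]'
python3 - <<'E'
from h import *
p,M,s=pose();print(p,yaw(M),go(.5966,.145,.21))
im,c=cam("wrist","w3");knobs(im,c,("blue",),z=p[2]-.004)
E
```

```text
time: 4.35
tool_pos: [0.5605, -0.3051, 0.0232]
tcp_rot: [-2.037, -2.389, 0.0]
wrist_force: [-0.7, -0.3, 0.4]
width: 0.454
grip_force: 0.0
time: 4.85
tool_pos: [0.561, -0.3068, 0.0245]
tcp_rot: [2.039, 2.388, 0.0]
wrist_force: [0.0, 0.2, 0.7]
width: 0.101
grip_force: 0.0
time: 5.48
tool_pos: [0.5629, -0.3079, 0.1881]
tcp_rot: [2.035, 2.384, 0.002]
wrist_force: [0.7, -0.1, 0.1]
width: 0.104
grip_force: 0.0
[ 0.56286996 -0.30789306  0.18811377] 99.0145118701427 [ 0.4419  0.1044 -0.0234]
blue [280.3 182.6] 828 [ 0.5567 -0.275 ] 0.0088
```

View pics/w3.png

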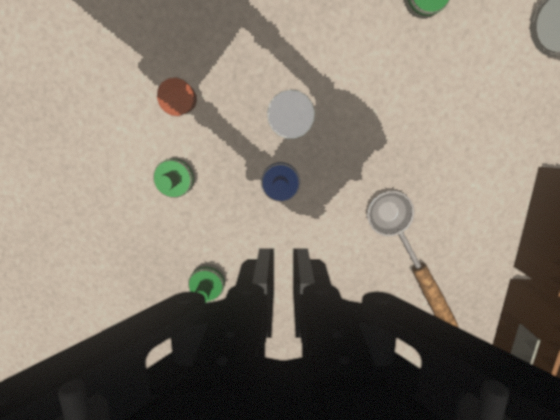

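Run:
```python
from h import *
p,M,s=pose();c=bot.camera_info("wrist");print(p,proj([p,[p[0],p[1],.02]],c).round(1))
im,c=cam("wrist");knobs(im,c)
im,c=cam("top","t2");knobs(im,c,z=.028,amin=12);print(proj([p,p+[0,0,.15]],c))
im,c=cam("side","s2");print(proj([p,p+[0,0,.15],[.561,-.305,0.02]],c))
```

```text
[ 0.56143507 -0.30707309  0.18538678] [[282.  244.9]
 [282.  186.2]]
green [433.6   4.5] 316 [ 0.6689 -0.107 ] 0.0184
green [172.6 180.3] 884 [ 0.4507 -0.3186] 0.0181
green [207.4 286.8] 673 [ 0.4965 -0.4341] 0.0186
blue [282.1 184.5] 828 [ 0.5611 -0.3054] 0.0171
green [470.5 164.4] 1635 [ 0.6962 -0.5896] 0.1201
green [309.8 167.8] 135 [ 0.6674 -0.1056] 0.0187
green [417.4 168.3] 12 [ 0.6702 -0.4255] 0.0095
green [422.9 185.1] 218 [ 0.6195 -0.4376] 0.0474
green [433.1 187.3] 13 [ 0.6118 -0.4715] 0.01
green [478.9 208.8] 65 [ 0.5424 -0.6061] 0.0266
green [404.2 321.1] 6416 [ 0.2321 -0.3879] 0.2757
green [475.7 224.9] 102 [ 0.5021 -0.5994] 0.0332
green [313.9 243.9] 141 [ 0.4471 -0.1164] 0.0185
green [476.4 249.8] 20 [ 0.4258 -0.5912] 0.0129
green [389.9 269.3] 14 [ 0.3752 -0.3332] 0.008
green [394.2 274.1] 14 [ 0.3624 -0.3461] 0.007
green [384.8 278.2] 12 [ 0.3514 -0.3164] 0.0073
green [421.8 279.5] 12 [ 0.346  -0.4261] 0.0078
green [412.2 303.7] 23 [ 0.2773 -0.3962] 0.0104
green [416.6 330.5] 15 [ 0.2016 -0.405 ] 0.0106
green [256.4 380.2] 325 [0.0293 0.0193] 0.08
green [295.2 390.5]
[... 286 characters left out ...]
 52 [0.0351 0.121 ] 0.0181
green [290.3 390.2] 13 [ 0.0425 -0.0517] 0.0069
green [337.4 406.4] 376 [-0.0083 -0.182 ] 0.0521
green [306.5 395.1] 15 [ 0.0292 -0.095 ] 0.0058
green [242.4 408.6] 48 [-0.0089  0.0708] 0.0251
green [257.1 408.1] 19 [-0.0086  0.0399] 0.0098
green [263.1 412.3] 31 [-0.0179  0.0225] 0.0134
green [281.1 412.2] 15 [-0.0184 -0.0259] 0.0086
green [191. 416.] 20 [-0.0274  0.2235] 0.0093
green [253.7 416.5] 17 [-0.0284  0.0496] 0.0088
green [272.6 416. ] 20 [-0.0258 -0.0013] 0.0116
blue [377.5 204.5] 117 [ 0.561  -0.3018] 0.0171
[[395.35551534 196.54688213]
 [415.91268648 186.50732036]]
[[367.83441    235.33742846]
 [377.12179714 153.35426886]
 [358.15250297 306.67833255]]
```

View pics/s2.png

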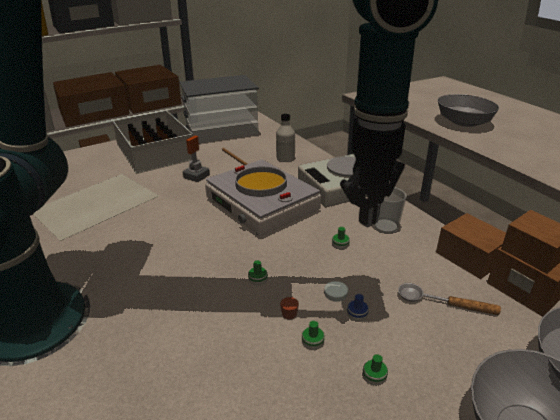

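The side view shows the blue pot undisturbed at (358,305). The closed fingertips are near (367,222), but the TCP projects to row 235, so the tips may sit higher than I assumed. I'll zoom in.

Run:
```python
from h import *
im=cv2.imread("pics/s2.png");w=cv2.imread("pics/w3.png")
a=cv2.resize(im[180:250,320:420],None,fx=5,fy=5);b=cv2.resize(w[230:300,230:330],None,fx=5,fy=5)
cv2.imwrite("pics/z1.png",np.vstack([a,b])[:600 if 0 else 700][::1]); cv2.imwrite("pics/z1.png",cv2.resize(np.hstack([a,b]),(800,280)))
c=bot.camera_info("wrist");p,M,s=pose()
print(p,proj([p+[0,0,h] for h in(0,.01,.02,.03)],c).round(1).tolist(),proj([p+[0,0,h] for h in(0,.01,.02,.03)],bot.camera_info("side")).round(1).tolist())
```

```text
[ 0.55941886 -0.30584976  0.18161191] [[282.0, 244.9], [281.8, 251.9], [281.7, 259.7], [281.6, 268.4]] [[366.2, 237.2], [366.8, 232.3], [367.4, 227.3], [367.9, 222.3]]
```

View pics/z1.png

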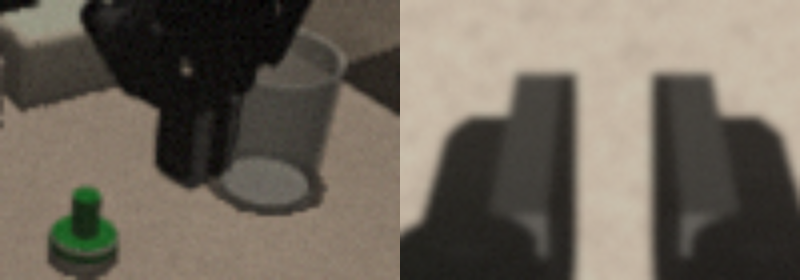

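```bash
python3 jog.py '[[0,0,0.03,0],[0,0,0.05,0],[0,0,0.05,0],[0,0,0.03,0],[0,0,0,0]]' 0.45; python3 jog.py '[[0,0,0.006,0],[0,0,0,0]]';python3 - <<'E'
from h import *
zs=[]
for i in range(3):
    im,c=cam("side");zs.append(pose()[0])
cv2.imwrite("pics/z2.png",cv2.resize(im[250:330,300:420,::-1],None,fx=5,fy=5));print(np.array(zs).round(4),pose()[2]["wrist_force"])
E
```

```text
time: 6.3
tool_pos: [0.5564, -0.304, 0.0184]
tcp_rot: [-2.033, -2.381, 0.003]
wrist_force: [-0.4, -0.1, 0.3]
width: 0.445
grip_force: 0.0
time: 6.55
tool_pos: [0.5616, -0.307, 0.0191]
tcp_rot: [2.039, 2.388, 0.001]
wrist_force: [-0.1, -0.5, 0.3]
width: 0.45
grip_force: 0.0
[[ 0.5617 -0.3071  0.0194]
 [ 0.5618 -0.3071  0.0195]
 [ 0.5617 -0.3071  0.0194]] [ 0.23179465  0.11810131 -0.4329033 ]
```

View pics/z2.png

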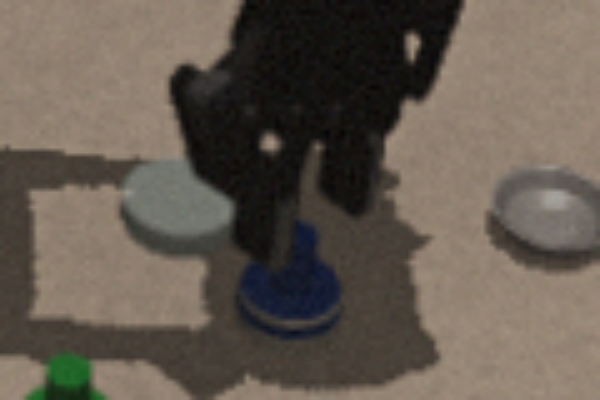

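The fingers straddle the knob around (355,300) in full-image pixels, with their tips well above the lid. I'll go lower and close.

```bash
python3 jog.py '[[0,0,0.006,0],[0,0,0.006,0],[0,0,0,0]]'; python3 jog.py '[[0,0,0,0],[0,0,0,0],[0,0,0,0],[0,0,0,0]]' 0.05 40; python3 jog.py '[[0,0,-0.02,0],[0,0,0,0],[0,0,0,0]]'
python3 - <<'E'
from h import *
im,c=cam("side");print(pose()[0],pose()[2]["width"])
cv2.imwrite("pics/z3.png",cv2.resize(im[250:330,300:420,::-1],None,fx=5,fy=5))
E
```

```text
time: 7.08
tool_pos: [0.5599, -0.306, 0.0049]
tcp_rot: [-2.039, -2.388, 0.001]
wrist_force: [-0.8, 0.5, -0.5]
width: 0.449
grip_force: 0.0
time: 7.58
tool_pos: [0.5608, -0.3066, 0.006]
tcp_rot: [2.04, 2.389, 0.0]
wrist_force: [0.5, 1.3, -0.3]
width: 0.162
grip_force: 39.0
time: 7.95
tool_pos: [0.5612, -0.3068, 0.0267]
tcp_rot: [2.039, 2.388, 0.0]
wrist_force: [-0.3, -0.7, -0.8]
width: 0.163
grip_force: 39.0
[ 0.5607728  -0.30654502  0.02616613] 0.16325782071529124
```

View pics/z3.png

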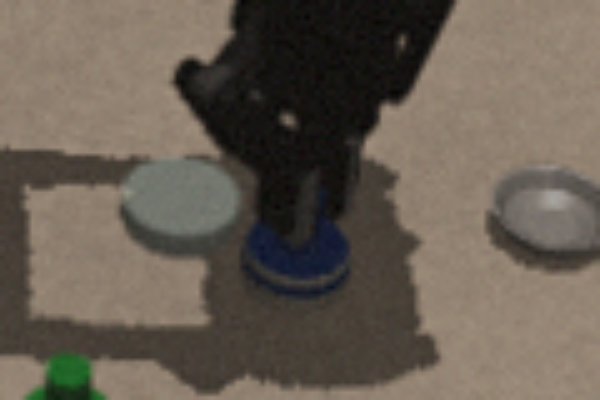

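Grasped at width 0.163, with the blue pot lifted clear in the picture. Carrying it to the tin.

```bash
python3 jog.py '[[0,0,-0.055,0],[0,0,-0.055,0],[0.054,0.013,-0.01,0],[0.055,0.013,0,0],[0.055,0.013,0,0]]'>/dev/null; python3 jog.py '[[0.055,0.013,0,0],[0.055,0.013,0,0],[0.055,0.013,0,0],[0.055,0.013,0,0],[0.055,0.013,0,0]]'; python3 jog.py '[[0,0,0,0],[0,0,0,0],[0,0,0,0]]'
python3 - <<'E'
from h import *
im,c=cam("wrist","w4");p,M,s=pose();print(p,yaw(M),go(.5963,.1438,.0755),s["width"])
for ce,a,m in blobs(im,"yellow",300):print(ce,a,circ(m,c,.069))
bars(im,c,.079)
E
```

```text
time: 9.25
tool_pos: [0.5941, 0.1451, 0.1455]
tcp_rot: [-2.04, -2.389, 0.001]
wrist_force: [1.4, -0.3, -0.6]
width: 0.158
grip_force: 39.1
time: 9.62
tool_pos: [0.5943, 0.142, 0.1456]
tcp_rot: [-2.041, -2.388, 0.001]
wrist_force: [0.4, -0.2, -0.3]
width: 0.16
grip_force: 39.1
[0.59443896 0.14186222 0.1456624 ] 98.91932779635502 [0.0016 0.0022 0.0702] 0.1605288904746077
[289.0427194  187.96903371] 14209 (array([0.59640656, 0.14482124]), np.float64(0.06155589474642274))
red [286.5  66.4] 471 [0.5815 0.2411 0.079 ] pca 8.8 [0.5815 0.241 ] [0.0258 0.0069]
red [285.4 322.8] 398 [0.6112 0.0507 0.079 ] pca 2.3 [0.6115 0.0508] [0.0274 0.0114]
```

View pics/w4.png

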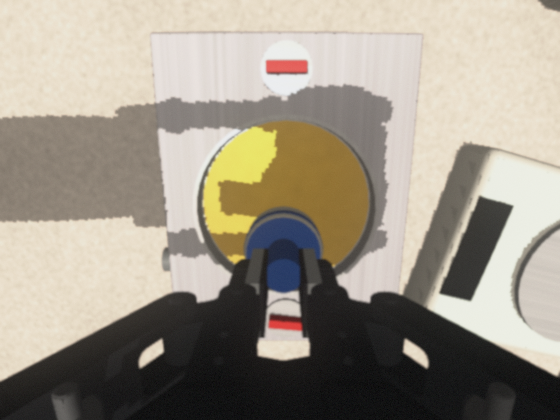

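Run:
```python
from h import *
im,c=cam("wrist");p,M,s=pose();print(p)
for ce,a,m in blobs(im,"blue",300):
    con=np.vstack(cv2.findContours(m,0,1)[0]).reshape(-1,2);con=con[con[:,1]<255]
    h=cv2.convexHull(con).reshape(-1,2);h=h[(h[:,1]<250)];P=onz(h,c,p[2]+.014)[:,:2]
    A=np.c_[2*P,np.ones(len(P))];x=np.linalg.lstsq(A,(P**2).sum(1),rcond=None)[0];print(x[:2],np.sqrt(x[2]+x[:2]@x[:2]))
```

```text
[0.5945122  0.14188912 0.14576425]
[0.59486684 0.14310562] 0.01807634506063761
```

```bash
python3 jog.py '[[0.0016,0.0022,0.04,0],[0,0,0.02,0],[0,0,0.01,0],[0,0,0,0],[0,0,0,0]]'; python3 jog.py '[[0,0,0,0],[0,0,0,0]]' 0.32;  python3 jog.py '[[0,0,-0.02,0],[0,0,-0.05,0],[0,0,-0.03,0],[0,0,0,0],[0,0,0,0]]'
python3 - <<'E'
from h import *
im,c=cam("wrist");p,M,s=pose();print(p,yaw(M))
knobs(im,c,("blue",),z=.089)
print(go(.447,-.118,.13),go(.669,-.107,.13))
E
```

```text
time: 10.35
tool_pos: [0.5971, 0.1452, 0.0765]
tcp_rot: [2.04, 2.388, 0.001]
wrist_force: [0.3, -0.0, 0.4]
width: 0.156
grip_force: 39.1
time: 10.6
tool_pos: [0.5968, 0.1454, 0.0763]
tcp_rot: [2.039, 2.389, 0.001]
wrist_force: [-0.2, -0.5, 0.3]
width: 0.319
grip_force: 0.0
time: 11.22
tool_pos: [0.5962, 0.1453, 0.176]
tcp_rot: [2.04, 2.389, 0.0]
wrist_force: [-0.9, -0.2, -0.1]
width: 0.323
grip_force: 0.0
[0.59555812 0.14512968 0.17491044] 99.02586234813393
blue [283.9 204.5] 1400 [0.5973 0.1461] 0.0177
[-0.2366 -0.1879  0.0453] [-0.2605  0.0331  0.0449]
```

```bash
python3 jog.py '[[-0.052,0.0066,0,0],[-0.052,0.0066,0,0],[-0.052,0.0066,0.015,0],[-0.052,0.0066,0.015,0],[-0.052,0.0066,0.015,0]]' 0.45 >/dev/null; python3 jog.py '[[0,0,0,0],[0,0,0,0],[0,0,0,0]]'
python3 - <<'E'
from h import *
im,c=cam("wrist");p,M,s=pose();print(p,yaw(M));knobs(im,c);print(proj([p[0],p[1],.02],c))
E
```

```text
time: 12.28
tool_pos: [0.6695, -0.1049, 0.1307]
tcp_rot: [-2.038, -2.39, 0.0]
wrist_force: [0.3, -0.8, -0.5]
width: 0.45
grip_force: 0.0
[ 0.66972816 -0.10487648  0.13108135] 99.11412716814
green [ 23.6 173.6] 1174 [ 0.4436 -0.119 ] 0.0197
green [282.  200.6] 1283 [ 0.6694 -0.1069] 0.0177
[[282.66699621 198.6417762 ]]
```

```bash
python3 jog.py '[[-0.0019,-0.0006,0.045,0],[0,0,0.045,0],[0,0,0.02,0],[0,0,0.015,0],[0,0,0,0]]'; python3 jog.py '[[0,0,0,0],[0,0,0,0],[0,0,0,0],[0,0,0,0]]' 0.05 40; python3 jog.py '[[0,0,-0.04,0],[0,0,-0.05,0],[0,0,-0.04,0],[0.052,0.002,-0.01,0],[0.052,0.002,0,0]]'; python3 jog.py '[[0.052,0.002,0,0],[0.052,0.002,0,0],[0.052,0.002,0,0],[0,0,0,0],[0,0,0,0]]'; python3 jog.py '[[0,0,0,0],[0,0,0,0]]'>/dev/null
cat >> h.py <<'E'
def held(col,C,zoff=.014):
    im,c=cam("wrist");p,M,s=pose();b=[x for x in blobs(im,col,300)]
    ce,a,m=min(b,key=lambda x:np.linalg.norm(x[0]-proj(p+[0,0,.014],c)[0]))
    h=cv2.convexHull(np.vstack(cv2.findContours(m,0,1)[0])).reshape(-1,2);h=h[h[:,1]<ce[1]+5]
    P=onz(h,c,p[2]+zoff)[:,:2];A=np.c_[2*P,np.ones(len(P))];x=np.linalg.lstsq(A,(P**2).sum(1),rcond=None)[0]
    pot=x[:2];print("tcp",p.round(4),"yaw",yaw(M).round(1),"w",s["width"],"pot",pot.round(4),"r",np.sqrt(x[2]+pot@pot).round(4),"rel",(pot-p[:2]).round(4))
    print("move",np.round(M.T@np.r_[np.array(C)-pot,.0758-p[2]],4));return im,c
E
python3 - <<'E'
from h import *
held("green",(.6387,.1518))
E
```

```text
time: 12.95
tool_pos: [0.6695, -0.1079, 0.0057]
tcp_rot: [-2.039, -2.389, 0.0]
wrist_force: [0.4, -0.9, 0.2]
width: 0.448
grip_force: 0.0
time: 13.45
tool_pos: [0.671, -0.1086, 0.0077]
tcp_rot: [2.038, 2.387, 0.002]
wrist_force: [-0.5, -0.2, 5.9]
width: 0.157
grip_force: 39.3
time: 14.08
tool_pos: [0.658, -0.0046, 0.1477]
tcp_rot: [2.041, 2.385, 0.003]
wrist_force: [0.3, -0.1, -1.2]
width: 0.163
grip_force: 39.1
time: 14.7
tool_pos: [0.6382, 0.1498, 0.1454]
tcp_rot: [-2.039, -2.39, 0.002]
wrist_force: [0.3, -0.1, -0.8]
width: 0.159
grip_force: 39.1
tcp [0.6389 0.1488 0.1458] yaw 98.9 w 0.1590799259527 pot [0.6381 0.1511] r 0.0181 rel [-0.0008  0.0022]
move [0.0006 0.0007 0.07  ]
```

```bash
python3 jog.py '[[0.0006,0.0007,0.03,0],[0,0,0.025,0],[0,0,0.014,0],[0,0,0,0],[0,0,0,0]]'; python3 jog.py '[[0,0,0,0],[0,0,0,0]]' 0.32;  python3 jog.py '[[0,0,-0.02,0],[0,0,-0.05,0],[0,0,-0.03,0],[0,0,0,0],[0,0,0,0]]'
python3 - <<'E'
from h import *
im,c=cam("wrist");p,M,s=pose();print(p,yaw(M))
knobs(im,c,("blue","green"),z=.089)
print(go(.447,-.118,.13))
E
```

```text
time: 15.62
tool_pos: [0.6612, 0.1471, 0.1016]
tcp_rot: [2.016, 2.362, 0.045]
wrist_force: [7.6, -18.9, 61.9]
width: 0.158
grip_force: 128.2
time: 15.88
tool_pos: [0.6515, 0.1484, 0.0884]
tcp_rot: [2.029, 2.373, 0.026]
wrist_force: [1.6, -1.5, 1.8]
width: 0.322
grip_force: 1.7
time: 16.5
tool_pos: [0.6381, 0.1506, 0.1756]
tcp_rot: [-2.039, -2.388, 0.003]
wrist_force: [-0.9, -0.9, 0.2]
width: 0.32
grip_force: 0.0
[0.63770731 0.15055876 0.17479456] 99.02441099830386
blue [251.4 163.5] 1703 [0.6094 0.1794] 0.018
green [284.9 212.3] 237 [0.6214 0.167 ] 0.0334
green [298. 231.] 503 [0.6538 0.1319] 0.0122
[-0.2353 -0.2303  0.0457]
```

Run:
```python
from h import *
cam("wrist","w5")
im,c=cam("side");cv2.imwrite("pics/z5.png",cv2.resize(im[130:240,190:340,::-1],None,fx=4,fy=4))
```

```text
(no output)
```

View pics/w5.png

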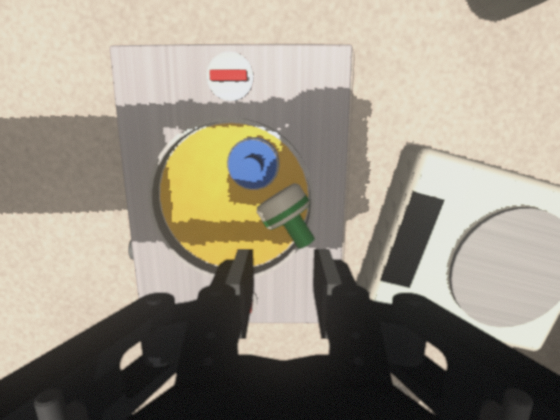

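View pics/z5.png

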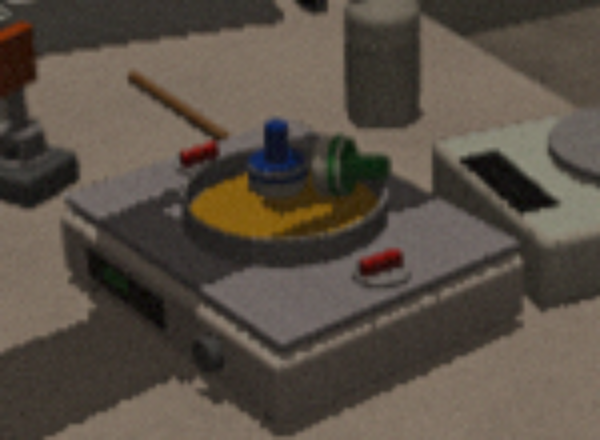

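Both pictures show the green pot tipped on its side in the tin: foot at wrist px (283,203), knob end at (305,242). The blue pot stands at (252,163), about 35 mm off centre, probably knocked while I was away. I'll triangulate the knob and get that pot back upright.

Run:
```python
from h import *
w=bot.camera_info("wrist");s=bot.camera_info("side")
def tri(a,b):
    o1,d1=ray(a,w);o2,d2=ray(b,s);d1=d1[0];d2=d2[0];t=np.linalg.lstsq(np.c_[d1,-d2],o2-o1,rcond=None)[0]
    A=o1+t[0]*d1;B=o2+t[1]*d2;return ((A+B)/2).round(4),np.linalg.norm(A-B).round(4)
print("tip",tri((307,242),(286.7,171.3)),"base",tri((293,218),(279.5,171.3)))
p,M,st=pose();print(p,yaw(M),st["q"])
im,c=cam("wrist")
for ce,a,m in blobs(im,"green",100):
    P=onz(np.argwhere(m)[:,::-1],c,.095);print(ce,a,P.mean(0),pca(P))
print(onz([[307,242],[293,218],[283,203]],c,.095))
```

```text
tip (array([0.6616, 0.1253, 0.0937]), np.float64(0.0008)) base (array([0.6484, 0.1417, 0.09  ]), np.float64(0.0026))
[0.63768846 0.15050688 0.17443158] 99.02139729596894 [1.93701221e-01 2.48366187e-01 1.67713394e+00 1.19357818e-04
 1.22033395e+00 3.62070066e-02]
[285.94537815 212.49159664] 238 [0.64070983 0.14716303 0.095     ] -137.75987946682326
[298.73663366 231.33069307] 505 [0.65314798 0.13360944 0.095     ] -51.36717822059414
[[0.66110682 0.1259001  0.095     ]
 [0.64687928 0.1436952  0.095     ]
 [0.63732175 0.1543141  0.095     ]]
```

```bash
python3 jog.py '[[0,0,0,-0.175],[0,0,0,-0.175],[0,0,0,-0.168],[-0.0305,0.0029,0,0],[0,0,0.04,0]]' 0.4 >/dev/null; python3 jog.py '[[0,0,0.025,0],[0,0,0.015,0],[0,0,0.01,0],[0,0,0.006,0],[0,0,0,0]]'; python3 jog.py '[[0,0,0,0],[0,0,0,0],[0,0,0,0],[0,0,0,0]]' 0.1 20; python3 jog.py '[[0,0,-0.02,0],[0,0,-0.02,0],[0,0,-0.02,0],[0,0,0,0],[0,0,0,0]]'
python3 - <<'E'
from h import *
im,c=cam("side");p,M,s=pose();print(p,yaw(M),proj(p,c));w,c=cam("wrist")
a=cv2.resize(im[90:240,190:340,::-1],(400,400));b=cv2.resize(w[100:400,140:440,::-1],(400,400));cv2.imwrite("pics/z6.png",np.hstack([a,b]))
E
```

```text
time: 17.95
tool_pos: [0.6608, 0.1289, 0.0812]
tcp_rot: [1.36, 2.832, 0.0]
wrist_force: [-0.0, -0.1, -0.0]
width: 0.4
grip_force: 0.0
time: 18.45
tool_pos: [0.6607, 0.1288, 0.0811]
tcp_rot: [1.36, 2.832, 0.0]
wrist_force: [-0.3, 0.0, 0.1]
width: 0.101
grip_force: 0.0
time: 19.08
tool_pos: [0.6605, 0.1288, 0.141]
tcp_rot: [1.36, 2.832, 0.0]
wrist_force: [-0.2, 0.4, -1.1]
width: 0.1
grip_force: 0.0
[0.6599773  0.12868978 0.14025715] 128.70178185091493 [[285.2730003  154.69051931]]
```

View pics/z6.png

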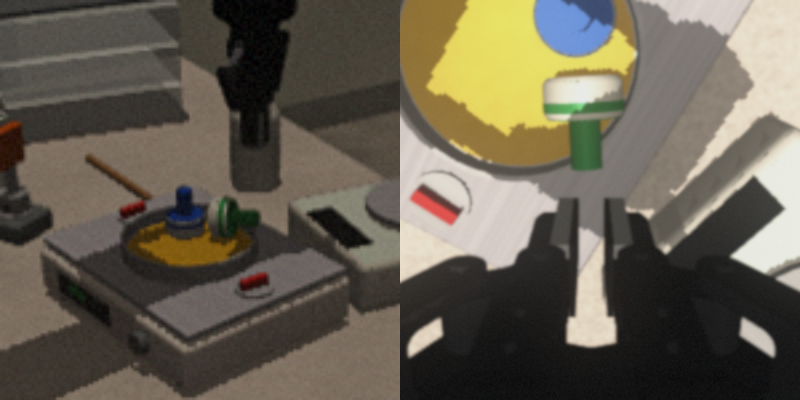

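z6 shows the fingers closed just above the knob, which lies at px (279,188) to (279,226) and is aligned with the fingers. I'll go lower and slightly inward.

```bash
python3 jog.py '[[0.003,-0.001,0.03,0],[0,0,0.025,0],[0,0,0.008,0],[0,0,0.005,0],[0,0,0,0]]' 0.4; python3 jog.py '[[0,0,0,0],[0,0,0,0],[0,0,0,0],[0,0,0,0]]' 0.1 20; python3 jog.py '[[0,0,-0.02,0],[0,0,-0.02,0],[0,0,-0.02,0],[0,0,0,0],[0,0,0,0]]'
```

```text
time: 19.8
tool_pos: [0.6583, 0.1306, 0.0732]
tcp_rot: [1.36, 2.832, 0.0]
wrist_force: [-0.1, -0.2, 0.8]
width: 0.394
grip_force: 0.0
time: 20.3
tool_pos: [0.658, 0.1305, 0.0731]
tcp_rot: [1.36, 2.832, 0.0]
wrist_force: [-0.5, 1.1, 0.2]
width: 0.102
grip_force: 0.1
time: 20.92
tool_pos: [0.6578, 0.1305, 0.133]
tcp_rot: [1.36, 2.832, 0.0]
wrist_force: [-0.3, 0.3, -0.0]
width: 0.099
grip_force: 0.0
```

```bash
python3 jog.py '[[0,0,0.03,0],[0,0,0.025,0],[0,0,0.005,0],[0,0,0.004,0],[0,0,0,0]]' 0.4;python3 jog.py '[[0,0,0.003,0],[0,0,0,0]]'; python3 jog.py '[[0,0,0,0],[0,0,0,0],[0,0,0,0],[0,0,0,0]]' 0.1 30; python3 jog.py '[[0,0,-0.02,0],[0,0,-0.02,0],[0,0,-0.02,0],[0,0,0,0],[0,0,0,0]]'
python3 - <<'E'
from h import *
im,c=cam("wrist","w7");p,M,s=pose();print(p,yaw(M))
for ce,a,m in blobs(im,"green",100)+blobs(im,"blue",100):
    P=onz(np.argwhere(m)[:,::-1],c,.092);print(ce,a,P.mean(0),pca(P))
E
```

```text
time: 21.55
tool_pos: [0.6584, 0.1306, 0.0694]
tcp_rot: [1.36, 2.831, 0.001]
wrist_force: [0.4, 0.2, 0.4]
width: 0.397
grip_force: 0.0
time: 21.8
tool_pos: [0.6582, 0.1305, 0.0663]
tcp_rot: [1.36, 2.831, 0.001]
wrist_force: [-0.7, 0.2, 0.7]
width: 0.4
grip_force: 0.0
time: 22.3
tool_pos: [0.6582, 0.1306, 0.0664]
tcp_rot: [1.36, 2.832, 0.001]
wrist_force: [-0.7, 0.4, 3.5]
width: 0.153
grip_force: 28.8
time: 22.92
tool_pos: [0.6578, 0.1305, 0.1259]
tcp_rot: [1.36, 2.832, 0.0]
wrist_force: [0.1, -0.8, -1.2]
width: 0.15
grip_force: 29.9
[0.6573044  0.13036721 0.12520308] 128.6997624544499
[279.44444444 216.14965986] 882 [0.65233242 0.13402613 0.092     ] -137.6677737271606
[282.62606978 255.55299539] 1519 [0.6708205  0.11422293 0.092     ] -48.706497377328866
[270.35024876 114.67097844] 3015 [0.6095144  0.17916706 0.092     ] 6.479022906164289
```

```bash
python3 jog.py '[[0,0,-0.03,0],[-0.0263,-0.0408,0,0],[-0.0263,-0.0408,0,0],[-0.0263,-0.0408,0,0],[-0.0263,-0.0408,0,0]]'; python3 jog.py '[[-0.0263,-0.0408,0.03,0],[0,0,0.05,0],[0,0,0.05,0],[0,0,0,0],[0,0,0,0]]'
python3 - <<'E'
from h import *
im,c=cam("side");p,M,s=pose();print(p,yaw(M),s["width"])
a=cv2.resize(im[220:320,270:370,::-1],(400,400));w,c=cam("wrist");b=cv2.resize(w[100:400,140:440,::-1],(400,400));cv2.imwrite("pics/z8.png",np.hstack([a,b]))
print(proj([p,p+[0,0,.022]],bot.camera_info("side")))
for ce,ar,m in blobs(w,"green",100):
    print(ce,ar,cv2.boundingRect(m))
for ce,ar,m in blobs(im,"green",30):
    if abs(ce[0]-317)<60:print("side",ce,ar,cv2.boundingRect(m))
E
```

```text
time: 23.6
tool_pos: [0.5949, -0.0548, 0.1545]
tcp_rot: [-1.358, -2.831, 0.001]
wrist_force: [0.7, -0.7, -1.0]
width: 0.154
grip_force: 30.0
time: 24.22
tool_pos: [0.5817, -0.0997, 0.0267]
tcp_rot: [1.359, 2.832, 0.0]
wrist_force: [1.0, -0.1, -0.3]
width: 0.152
grip_force: 30.0
[ 0.58287918 -0.09986688  0.02798228] 128.7257309820688 0.15204175767702965
[[308.29425931 244.8687179 ]
 [308.54678475 236.78749347]]
[ 49.97472844 107.66614941] 4511 (2, 71, 89, 74)
[279.80278422 215.9187935 ] 862 (237, 207, 86, 16)
[282.71027441 255.76005105] 1567 (266, 230, 33, 53)
side [259.          33.76470588] 34 (253, 29, 11, 12)
side [303.08196721  52.06557377] 61 (297, 47, 14, 13)
side [290.59649123  54.71929825] 57 (282, 48, 15, 14)
side [323.07594937  59.58227848] 79 (309, 54, 34, 13)
side [294.44736842 234.81578947] 38 (293, 227, 4, 17)
side [299.50793651 235.17460317] 63 (297, 228, 9, 16)
side [257.26070039 271.48249027] 257 (248, 260, 19, 22)
side [312.80757098 332.57728707] 317 (302, 321, 22, 22)
side [313.78125 343.5    ] 32 (304, 340, 20, 6)
side [375.58530184 366.93963255] 381 (363, 354, 25, 24)
side [374.725 378.675] 40 (364, 374, 23, 8)
```

```bash
python3 jog.py '[[0,0,0.015,0],[0,0,0.01,0],[0,0,0,0]]'|grep -E "pos|force";python3 jog.py '[[0,0,0.003,0],[0,0,0,0]]'|grep -E "pos|wrist"; python3 jog.py '[[0,0,0.002,0],[0,0,0,0]]'|grep -E "pos|wrist"
```

```text
tool_pos: [0.5796, -0.0993, -0.0005]
wrist_force: [0.4, 0.0, -0.2]
grip_force: 29.9
tool_pos: [0.5813, -0.0998, -0.0019]
wrist_force: [-0.8, -0.3, -0.3]
tool_pos: [0.582, -0.1003, -0.0033]
wrist_force: [0.7, -3.5, 2.6]
```

```bash
python3 jog.py '[[0,0,0,0],[0,0,0,0]]' 0.24|grep width; python3 jog.py '[[0,0,-0.01,0],[0,0,-0.009,0],[0,0,0,0]]'|grep pos; python3 jog.py '[[0.006,0,0,0],[0.006,0,0,0],[0.006,0,0,0],[0.006,0,0,0],[0.006,0,0,0]]'|grep -E "pos|wrist"
python3 - <<'E'
from h import *
w,c=cam("wrist","w9");p,M,s=pose();print(p)
for ce,ar,m in blobs(w,"green",100):print(ce,ar,cv2.boundingRect(m))
im,c=cam("side","s9")
for ce,ar,m in blobs(im,"green",30):
    if abs(ce[0]-310)<60 and ce[1]>200:print("side",ce,ar,cv2.boundingRect(m))
E
```

```text
width: 0.239
tool_pos: [0.5823, -0.0999, 0.0165]
tool_pos: [0.5618, -0.0759, 0.0148]
wrist_force: [-0.7, 0.0, 0.2]
[ 0.56120087 -0.07535994  0.01464609]
[ 46.02984429 174.10856401] 4624 (0, 137, 88, 72)
[283.07344633 278.94632768] 354 (261, 272, 45, 13)
[282.95448954 304.58425584] 813 (269, 288, 28, 34)
side [296.         245.88235294] 34 (294, 238, 5, 17)
side [303.84684685 247.35135135] 111 (298, 240, 14, 15)
side [257.08300395 271.43478261] 253 (248, 260, 20, 22)
side [312.86750789 332.49211356] 317 (302, 321, 22, 22)
side [313.58064516 343.67741935] 31 (305, 340, 19, 6)
```

```bash
python3 jog.py '[[-0.016,0,0,0],[-0.016,0,0,0],[0,0,0.007,0],[0,0,0,0]]'|grep pos; python3 jog.py '[[0.006,0,0,0],[0.006,0,0,0],[0.006,0,0,0],[0.006,0,0,0],[0.006,0,0,0]]'|grep -E "pos|wrist"
python3 - <<'E'
from h import *
w,c=cam("wrist","w10");p,M,s=pose();print(p)
for ce,ar,m in blobs(w,"green",100):print(ce,ar,cv2.boundingRect(m))
im,c=cam("side","s10")
for ce,ar,m in blobs(im,"green",30):
    if abs(ce[0]-310)<60 and ce[1]>200:print("side",ce,ar,cv2.boundingRect(m))
E
```

```text
tool_pos: [0.5813, -0.1014, 0.0067]
tool_pos: [0.5641, -0.0775, 0.0091]
wrist_force: [-0.4, 0.6, -0.5]
[ 0.5627529  -0.07668963  0.00829986]
[ 38.93619315 169.76740677] 4639 (0, 131, 79, 76)
[276.21786834 224.5015674 ] 638 (237, 218, 79, 18)
[278.09125767 265.76648773] 2608 (240, 236, 74, 68)
side [289.31460674 243.30337079] 89 (284, 236, 13, 14)
side [257.10671937 271.36363636] 253 (248, 260, 19, 22)
side [312.809375 332.6     ] 320 (302, 321, 22, 22)
side [313.12903226 343.58064516] 31 (304, 340, 20, 6)
```

```bash
python3 jog.py '[[0,0,-0.03,0],[0,0,-0.05,0],[0,0,-0.04,0],[0,0,0,0],[0,0,0,0]]' 0.45|grep pos
python3 - <<'E'
from h import *
w,c=cam("wrist","w11");p,M,s=pose();print(p);knobs(w,c)
im,c=cam("side","s11")
for ce,ar,m in blobs(im,"green",30):
    if abs(ce[0]-310)<60 and ce[1]>200:print("side",ce,ar,cv2.boundingRect(m))
E
```

```text
tool_pos: [0.5626, -0.0775, 0.127]
[ 0.56201087 -0.07744996  0.12612785]
green [141.3 150.2] 1381 [ 0.4457 -0.1183] 0.0184
green [275.6 166.4] 1518 [ 0.5405 -0.0596] 0.0182
green [ 33.3 321. ] 1028 [ 0.4481 -0.3281] 0.0247
side [282.32738095 242.17857143] 168 (275, 233, 16, 17)
side [257.152 271.468] 250 (248, 260, 19, 22)
side [312.93710692 332.58176101] 318 (302, 321, 22, 22)
```

```bash
python3 jog.py '[[0,0,-0.02,0.175],[0,0,-0.02,0.175],[0,0,-0.005,0.168],[0.049,0.0173,0,0],[0.049,0.0173,0,0]]' >/dev/null; python3 jog.py '[[0.049,0.0173,0,0],[0.049,0.0173,0,0],[0.049,0.0173,0,0],[0,0,0,0],[0,0,0,0]]' 0.4 >/dev/null; python3 jog.py '[[0,0,0,0]]'|grep pos
python3 - <<'E'
from h import *
im,c=cam("wrist","w12");p,M,s=pose();print(p,yaw(M))
knobs(im,c,("blue","green"),z=.089)
for ce,a,m in blobs(im,"yellow",300):print(ce,a,circ(m,c,.069))
E
```

```text
tool_pos: [0.6098, 0.1763, 0.1719]
[0.61008256 0.17630908 0.172301  ] 98.9341236303861
blue [282.9 203.1] 1464 [0.6096 0.1792] 0.0177
[260.07491092 232.80290258] 11507 (array([0.59646963, 0.14414861]), np.float64(0.06161998494353496))
```

```bash
python3 jog.py '[[0.0029,0,0.04,0],[0,0,0.035,0],[0,0,0.0205,0],[0,0,0,0]]'|grep -E "pos|wrist"; python3 jog.py '[[0,0,0,0],[0,0,0,0],[0,0,0,0]]' 0.1 40|grep -E "pos|wi|fo"; python3 jog.py '[[0,0,-0.03,0],[0,0,-0.03,0],[-0.032,-0.018,0,0],[0,0,0,0],[0,0,0,0]]'|grep -E "pos|wi|fo"
python3 - <<'E'
from h import *
im,c=held("blue",(.5966,.1448))
for ce,a,m in blobs(im,"yellow",300):print(ce,a,circ(m,c,.069))
E
```

```text
tool_pos: [0.6084, 0.1794, 0.0754]
wrist_force: [0.0, -1.3, 0.3]
tool_pos: [0.6112, 0.1809, 0.0789]
wrist_force: [0.4, 0.2, 1.6]
width: 0.155
grip_force: 39.1
tool_pos: [0.5973, 0.1464, 0.1375]
wrist_force: [0.2, 0.4, -0.9]
width: 0.16
grip_force: 39.0
tcp [0.5973 0.1466 0.1374] yaw 99.0 w 0.15407157742108002 pot [0.5969 0.1468] r 0.0176 rel [-0.0005  0.0002]
move [-0.0019 -0.0006  0.0616]
[284.04601032 195.35783448] 14149 (array([0.59658444, 0.14473318]), np.float64(0.06158890862973994))
```

```bash
python3 jog.py '[[-0.002,-0.0005,0.03,0],[0,0,0.02,0],[0,0,0.011,0],[0,0,0,0],[0,0,0,0]]'|grep -E "pos|wrist"; python3 jog.py '[[0,0,0,0],[0,0,0,0]]' 0.32 | grep -E "pos|wrist";  python3 jog.py '[[0,0,-0.03,0],[0,0,-0.05,0],[0,0,-0.01,0],[0,0,0,0],[0,0,0,0]]'|grep pos
python3 - <<'E'
from h import *
im,c=cam("wrist");p,M,s=pose();print(p,yaw(M))
knobs(im,c,("blue",),z=.089)
print(go(.5405,-.0596,.12))
E
```

```text
tool_pos: [0.5957, 0.1444, 0.0778]
wrist_force: [-7.3, -2.0, 11.9]
tool_pos: [0.5973, 0.1444, 0.0762]
wrist_force: [0.5, -0.1, 0.1]
tool_pos: [0.5958, 0.1439, 0.1643]
[0.59563297 0.14381362 0.1640742 ] 99.02242038733932
blue [284.2 210. ] 1511 [0.597  0.1434] 0.0177
[-0.1922 -0.0862  0.0444]
```

```bash
python3 jog.py '[[-0.048,-0.0215,0,0],[-0.048,-0.0215,0,0],[-0.048,-0.0215,0.02,0],[-0.048,-0.0215,0.024,0],[0,0,0,0]]' 0.45 >/dev/null; python3 jog.py '[[0,0,0,0],[0,0,0,0]]'|grep pos
python3 - <<'E'
from h import *
im,c=cam("wrist");p,M,s=pose();print(p,yaw(M));knobs(im,c);print(go(.5405,-.0596,.006))
E
```

```text
tool_pos: [0.5429, -0.058, 0.1227]
[ 0.54306289 -0.05794979  0.12287064] 99.11695777683356
green [279.3 201.8] 1358 [ 0.5406 -0.0595] 0.0178
green [161.4 250.1] 1157 [ 0.445  -0.1194] 0.0193
[-0.0012 -0.0029  0.1169]
```

```bash
python3 jog.py '[[-0.0012,-0.0029,0.05,0],[0,0,0.045,0],[0,0,0.0215,0],[0,0,0,0]]'|grep -E "pos|wrist"; python3 jog.py '[[0,0,0,0],[0,0,0,0],[0,0,0,0]]' 0.1 40|grep -E "pos|wi|fo"; python3 jog.py '[[0,0,-0.05,0],[0,0,-0.05,0],[0,0,-0.045,0],[0.0483,0.0324,0,0],[0.0483,0.0324,0,0]]' >/dev/null; python3 jog.py '[[0.0483,0.0324,0,0],[0.0483,0.0324,0,0],[0,0,0,0],[0,0,0,0],[0,0,0,0]]'|grep -E "pos|wi|fo"
python3 - <<'E'
from h import *
im,c=held("green",(.6386,.1513));knobs(im,c,("blue",),z=.089)
for ce,a,m in blobs(im,"yellow",300):print(ce,a,circ(m,c,.069))
E
```

```text
tool_pos: [0.538, -0.0594, 0.0042]
wrist_force: [0.4, 0.3, 0.5]
tool_pos: [0.5412, -0.0608, 0.0076]
wrist_force: [-0.6, 0.6, 2.6]
width: 0.165
grip_force: 39.2
tool_pos: [0.6367, 0.1492, 0.1509]
wrist_force: [-0.5, -0.4, -0.4]
width: 0.157
grip_force: 39.3
tcp [0.6368 0.1491 0.151 ] yaw 98.9 w 0.16123688394837576 pot [0.6365 0.1508] r 0.0181 rel [-0.0003  0.0017]
move [0.0002 0.0022 0.0752]
blue [226.6 214.1] 1622 [0.5971 0.143 ] 0.0179
[220.11350808 189.42898013] 12933 (array([0.59629 , 0.144656]), np.float64(0.0617364503548775))
```

```bash
python3 jog.py '[[0.0002,0.0022,0.03,0],[0,0,0.02,0],[0,0,0.01,0],[0,0,0,0]]'|grep -E "pos|wrist";python3 jog.py '[[0,0,0.008,0],[0,0,0.006,0],[0,0,0,0]]'|grep -E "pos|wrist"
```

```text
tool_pos: [0.6385, 0.1505, 0.0897]
wrist_force: [0.4, 0.7, -1.0]
tool_pos: [0.6396, 0.1512, 0.0769]
wrist_force: [-0.2, 0.1, -1.0]
```

```bash
python3 jog.py '[[0,0,0.001,0],[0,0,0,0],[0,0,0,0]]' 0.32 | grep -E "pos|wrist";  python3 jog.py '[[0,0,-0.03,0],[0,0,-0.05,0],[0,0,-0.01,0],[0,0,0,0],[0,0,0,0]]'|grep pos
python3 - <<'E'
from h import *
im,c=cam("wrist");p,M,s=pose();print(p,yaw(M))
knobs(im,c,("blue","green"),z=.089)
print(go(.4455,-.119,.12))
E
```

```text
tool_pos: [0.6396, 0.1511, 0.0761]
wrist_force: [0.6, -0.0, 0.1]
tool_pos: [0.6381, 0.1507, 0.1639]
[0.63796261 0.15072802 0.16355574] 99.0221312373024
blue [227.2 211. ] 1475 [0.597 0.143] 0.0179
green [283.9 207.8] 1795 [0.6389 0.1517] 0.0184
[-0.2362 -0.2322  0.0444]
```

```bash
python3 jog.py '[[-0.0394,-0.0387,0,0],[-0.0394,-0.0387,0,0],[-0.0394,-0.0387,0,0],[-0.0394,-0.0387,0.015,0],[-0.0394,-0.0387,0.015,0]]' 0.45 >/dev/null; python3 jog.py '[[-0.0394,-0.0387,0.014,0],[0,0,0,0],[0,0,0,0],[0,0,0,0]]'|grep pos
python3 - <<'E'
from h import *
im,c=cam("wrist");p,M,s=pose();print(p,yaw(M));knobs(im,c);print(go(.4455,-.119,.006))
E
```

```text
tool_pos: [0.448, -0.1181, 0.122]
[ 0.44808492 -0.1180639   0.12209417] 99.12364335490496
green [280.  200.1] 1363 [ 0.4459 -0.1179] 0.0179
[-0.0005 -0.0028  0.1161]
```

```bash
python3 jog.py '[[0.0005,-0.0021,0.05,0],[0,0,0.045,0],[0,0,0.0205,0],[0,0,0,0]]'|grep -E "pos|wrist"; python3 jog.py '[[0,0,0,0],[0,0,0,0],[0,0,0,0]]' 0.1 40|grep -E "pos|wi|fo"; python3 jog.py '[[0,0,-0.05,0],[0,0,-0.05,0],[0,0,-0.045,0],[0.0472,0.0295,0,0],[0.0472,0.0295,0,0]]' >/dev/null; python3 jog.py '[[0.0472,0.0295,0,0],[0.0472,0.0295,0,0],[0.0472,0.0295,0,0],[0,0,0,0],[0,0,0,0]]'|grep -E "pos|wi|fo"
python3 - <<'E'
from h import *
bot.read_camera("side")
im,c=held("green",(.5546,.1381));knobs(im,c,("blue","green"),z=.089)
E
```

```text
tool_pos: [0.4437, -0.1173, 0.0047]
wrist_force: [0.0, -0.2, 0.3]
tool_pos: [0.4465, -0.119, 0.0078]
wrist_force: [0.9, 0.9, 1.9]
width: 0.16
grip_force: 39.2
tool_pos: [0.5531, 0.1372, 0.1512]
wrist_force: [-1.4, 0.0, -1.5]
width: 0.157
grip_force: 39.3
tcp [0.553  0.1363 0.1512] yaw 99.0 w 0.1621407818672051 pot [0.5529 0.1384] r 0.018 rel [-0.0001  0.0021]
move [-0.0005  0.0017  0.0754]
blue [343.9 213.5] 1856 [0.5969 0.1435] 0.0179
green [404.  211.7] 2032 [0.6401 0.1515] 0.019
green [282.5 249.1] 3056 [0.5577 0.1062] 0.0277
```

```bash
python3 jog.py '[[-0.0005,0.0017,0.03,0],[0,0,0.02,0],[0,0,0.01,0],[0,0,0,0]]'|grep -E "pos|wrist";python3 jog.py '[[0,0,0.008,0],[0,0,0.007,0],[0,0,0,0]]'|grep -E "pos|wrist"
```

```text
tool_pos: [0.5545, 0.1367, 0.0904]
wrist_force: [0.2, -0.7, -0.3]
tool_pos: [0.5559, 0.1375, 0.0768]
wrist_force: [-0.3, -0.2, 1.1]
```

```bash
python3 jog.py '[[0,0,0,0],[0,0,0,0],[0,0,0,0]]' 0.32 | grep -E "pos|wrist";  python3 jog.py '[[0,0,-0.03,0],[0,0,-0.05,0],[0,0,-0.01,0],[0,0,0,0],[0,0,0,0]]'|grep pos
python3 - <<'E'
from h import *
im,c=cam("wrist");p,M,s=pose();print(p,yaw(M))
knobs(im,c,("blue","green"),z=.089)
im,c=cam("top");knobs(im,c,("green","blue"),z=.028,amin=60)
print(go(.4506,-.3186,.13))
E
```

```text
tool_pos: [0.5554, 0.1373, 0.0763]
wrist_force: [-0.9, -0.4, -0.3]
tool_pos: [0.5541, 0.137, 0.1645]
[0.55399761 0.13697521 0.16430056] 99.02154835796499
blue [339.6 209.1] 1636 [0.5969 0.1435] 0.0178
green [284.4 207.6] 1770 [0.5553 0.138 ] 0.0182
green [396.4 207.4] 1819 [0.6398 0.1516] 0.0188
green [207.4 142.7] 101 [0.7403 0.1946] 0.0264
green [179.7 168.6] 1475 [0.67   0.2693] 0.1059
green [156.2 217.3] 178 [0.5174 0.3491] 0.0505
green [221.9 205.5] 113 [0.5546 0.1479] 0.0237
green [421.2 226.9] 140 [ 0.4963 -0.4285] 0.0191
green [199.4 336.6] 4661 [0.2163 0.1759] 0.2268
green [382.8 242.5] 140 [ 0.4515 -0.3142] 0.0189
green [152.7 256.6] 100 [0.406  0.3405] 0.0273
green [160.8 271.9] 311 [0.3621 0.3121] 0.0514
green [249.1 378.9] 489 [0.0692 0.0559] 0.0702
green [295.7 388.1] 314 [ 0.041  -0.0461] 0.0606
green [241.4 410.3] 155 [-0.0065  0.0886] 0.033
[-0.4337 -0.1735  0.035 ]
```

```bash
python3 jog.py '[[-0.0482,-0.0193,0,0],[-0.0482,-0.0193,0,0],[-0.0482,-0.0193,0,0],[-0.0482,-0.0193,0,0],[-0.0482,-0.0193,0,0]]' 0.45 >/dev/null; python3 jog.py '[[-0.0482,-0.0193,0,0],[-0.0482,-0.0193,0.01,0],[-0.0482,-0.0193,0.015,0],[-0.0482,-0.0193,0.015,0],[0,0,0,0]]' >/dev/null;python3 jog.py '[[0,0,0,0],[0,0,0,0]]'|grep pos
python3 - <<'E'
from h import *
im,c=cam("wrist");p,M,s=pose();print(p,yaw(M),s["q"]);knobs(im,c);print(go(.4506,-.3186,.006))
E
```

```text
tool_pos: [0.4523, -0.3172, 0.1264]
[ 0.45246136 -0.31726173  0.12663659] 99.12184144969272 [-6.56745557e-01  9.49179640e-02  1.94882867e+00  2.41973139e-04
  1.09755558e+00 -8.16061989e-01]
green [280.2 200.7] 1311 [ 0.4506 -0.3185] 0.0178
green [309.  326.8] 1139 [ 0.4969 -0.4374] 0.0207
[-0.001  -0.0021  0.1206]
```

```bash
python3 jog.py '[[-0.001,-0.0021,0.05,0],[0,0,0.045,0],[0,0,0.0255,0],[0,0,0,0]]'|grep -E "pos|wrist"; python3 jog.py '[[0,0,0,0],[0,0,0,0],[0,0,0,0]]' 0.1 40|grep -E "pos|wi|fo"; python3 jog.py '[[0,0,-0.05,0],[0,0,-0.05,0],[0,0,-0.045,0],[0.0497,0.0244,0,0],[0.0497,0.0244,0,0]]' >/dev/null; python3 jog.py '[[0.0497,0.0244,0,0],[0.0497,0.0244,0,0],[0.0497,0.0244,0,0],[0.0497,0.0244,0,0],[0.0497,0.0244,0,0]]'>/dev/null; python3 jog.py '[[0.0497,0.0244,0,0],[0,0,0,0],[0,0,0,0],[0,0,0,0],[0,0,0,0]]'|grep -E "pos|wi|fo"
python3 - <<'E'
from h import *
im,c=held("green",(.5813,.1050));knobs(im,c,("blue","green"),z=.089)
E
```

```text
tool_pos: [0.4486, -0.3172, 0.0039]
wrist_force: [-0.1, 0.0, -0.6]
tool_pos: [0.4514, -0.3206, 0.0077]
wrist_force: [0.6, 0.2, 2.8]
width: 0.159
grip_force: 39.3
tool_pos: [0.5802, 0.1023, 0.1509]
wrist_force: [0.2, 1.0, -0.3]
width: 0.16
grip_force: 39.2
tcp [0.5803 0.1024 0.151 ] yaw 98.9 w 0.16236325409858185 pot [0.5799 0.1049] r 0.018 rel [-0.0004  0.0025]
move [-0.0001  0.0014  0.0752]
blue [315.5 160.5] 2153 [0.597  0.1434] 0.018
green [254.5 158.6] 2263 [0.5551 0.1381] 0.0184
green [377.7 157.9] 2204 [0.6393 0.152 ] 0.0183
green [282.4 247.3] 3127 [0.5847 0.0734] 0.0277
```

```bash
python3 jog.py '[[-0.0001,0.0014,0.03,0],[0,0,0.02,0],[0,0,0.01,0],[0,0,0,0]]'|grep -E "pos|wrist";python3 jog.py '[[0,0,0.008,0],[0,0,0.007,0],[0,0,0,0]]'|grep -E "pos|wrist"
```

```text
tool_pos: [0.5809, 0.1034, 0.0898]
wrist_force: [-0.4, 0.0, 0.1]
tool_pos: [0.5824, 0.1039, 0.0767]
wrist_force: [-0.4, 0.4, 4.0]
```

```bash
python3 jog.py '[[0,0,0,0],[0,0,0,0],[0,0,0,0]]' 0.3 | grep -E "pos|wrist";  python3 jog.py '[[0,0,-0.03,0],[0,0,-0.05,0],[0,0,-0.01,0],[0,0,0,0],[0,0,0,0]]'|grep pos
python3 - <<'E'
from h import *
im,c=cam("wrist");p,M,s=pose();print(p,yaw(M))
knobs(im,c,("blue","green"),z=.089)
im,c=cam("top");knobs(im,c,("green",),z=.028,amin=100)
print(go(.4967,-.434,.13))
E
```

```text
tool_pos: [0.5817, 0.1037, 0.0757]
wrist_force: [-0.2, 1.1, 0.1]
tool_pos: [0.5804, 0.1035, 0.164]
[0.5803126  0.10348244 0.16367482] 99.02341202477491
blue [313.4 160.2] 1927 [0.5969 0.1434] 0.018
green [255.8 158.1] 2038 [0.5552 0.1381] 0.0185
green [372.4 157.8] 1982 [0.6392 0.1519] 0.0183
green [284.5 206.6] 1772 [0.5816 0.1054] 0.0182
green [202.4 151. ] 1565 [0.7201 0.2099] 0.1107
green [176.2 204.9] 115 [0.5593 0.2698] 0.0375
green [220.7 202.4] 117 [0.5644 0.1467] 0.0196
green [227.6 240.1] 598 [0.4657 0.1434] 0.0848
green [421.1 227. ] 141 [ 0.4962 -0.4281] 0.019
green [176.  257.2] 422 [0.4015 0.2662] 0.0584
green [219.9 342.5] 5007 [0.1939 0.1252] 0.2132
green [289.9 380. ] 304 [ 0.058  -0.0371] 0.0523
green [189.9 405.4] 363 [0.0011 0.2214] 0.0519
[-0.5177 -0.1669  0.0343]
```

10 rows of (−0.0518, −0.0167).

```bash
python3 jog.py '[[-0.0518,-0.0167,0,0],[-0.0518,-0.0167,0,0],[-0.0518,-0.0167,0,0],[-0.0518,-0.0167,0,0],[-0.0518,-0.0167,0,0]]' 0.45 >/dev/null; python3 jog.py '[[-0.0518,-0.0167,0,0],[-0.0518,-0.0167,0,0],[-0.0518,-0.0167,0.01,0],[-0.0518,-0.0167,0.015,0],[-0.0518,-0.0167,0.015,0]]' >/dev/null;python3 jog.py '[[0,0,0,0],[0,0,0,0],[0,0,0,0]]'|grep pos
python3 - <<'E'
from h import *
im,c=cam("wrist");p,M,s=pose();print(p,yaw(M),s["q"]);knobs(im,c);print(go(.4967,-.434,.006))
E
```

```text
tool_pos: [0.4985, -0.4328, 0.1259]
[ 0.49871367 -0.4328058   0.12623297] 99.11555430430484 [-7.52612412e-01  2.91401544e-01  1.71519443e+00  2.56299040e-04
  1.13479829e+00 -9.11817066e-01]
green [279.5 200.2] 1335 [ 0.4962 -0.4336] 0.0178
[-0.0009 -0.0022  0.1202]
```

```bash
python3 jog.py '[[-0.0004,-0.0026,0.05,0],[0,0,0.045,0],[0,0,0.0255,0],[0,0,0,0]]'|grep -E "pos|wrist"; python3 jog.py '[[0,0,0,0],[0,0,0,0],[0,0,0,0]]' 0.1 40|grep -E "pos|wi|fo"; python3 jog.py '[[0,0,-0.05,0],[0,0,-0.05,0],[0,0,-0.045,0],[0.0539,0.0191,0,0],[0.0539,0.0191,0,0]]' >/dev/null; python3 jog.py '[[0.0539,0.0191,0,0],[0.0539,0.0191,0,0],[0.0539,0.0191,0,0],[0.0539,0.0191,0,0],[0.0539,0.0191,0,0]]'>/dev/null; python3 jog.py '[[0.0539,0.0191,0,0],[0.0539,0.0191,0,0],[0.0539,0.0191,0,0],[0.0539,0.0191,0,0],[0,0,0,0]]'>/dev/null;python3 jog.py '[[0,0,0,0],[0,0,0,0],[0,0,0,0]]'|grep -E "pos|wi|fo"
python3 - <<'E'
from h import *
im,c=held("green",(.6119,.1844));knobs(im,c,("blue","green"),z=.089)
E
```

```text
tool_pos: [0.4943, -0.4321, 0.003]
wrist_force: [0.9, 0.2, 0.9]
tool_pos: [0.497, -0.436, 0.0076]
wrist_force: [0.2, 0.4, 2.9]
width: 0.157
grip_force: 39.3
tool_pos: [0.6101, 0.1822, 0.1505]
wrist_force: [0.2, -0.4, -0.1]
width: 0.16
grip_force: 39.2
tcp [0.6101 0.1824 0.1505] yaw 98.9 w 0.1579644949734065 pot [0.6097 0.1848] r 0.0182 rel [-0.0004  0.0024]
move [-0.0007  0.0021  0.0747]
green [282.1 247.7] 3230 [0.6143 0.153 ] 0.028
green [200.6 259.8] 1883 [0.5568 0.1356] 0.0206
green [329.6 252.4] 376 [0.6467 0.1564] 0.0119
green [217.2 291. ] 226 [0.5727 0.1134] 0.0094
```

```bash
python3 - <<'E'
from h import *
im,c=cam("side");print(proj([[.597,.1434,.1],[.597,.1434,.089]],c).round(1))
for ce,a,m in blobs(im,"blue",30):print(ce.round(1),a,cv2.boundingRect(m))
E
python3 jog.py '[[-0.0007,0.0021,0.03,0],[0,0,0.02,0],[0,0,0.008,0],[0,0,0,0]]'|grep -E "pos|wrist"
```

```text
[[261.3 172.3]
 [261.4 176.2]]
[259.2 171.8] 59 (255, 166, 9, 14)
tool_pos: [0.6117, 0.183, 0.0915]
wrist_force: [-0.2, 0.4, -0.7]
```

Blue is where it was left (side px about (260,172)), so I'll lower the last pot.

```bash
python3 jog.py '[[0,0,0.008,0],[0,0,0.008,0],[0,0,0,0],[0,0,0,0]]'|grep -E "pos|wrist";python3 jog.py '[[0,0,0,0],[0,0,0,0],[0,0,0,0]]' 0.3 | grep -E "pos|wrist";  python3 jog.py '[[0,0,-0.03,0],[0,0,-0.05,0],[0,0,-0.04,0],[0,0,0,0],[0,0,0,0]]'|grep pos
python3 - <<'E'
from h import *
im,c=cam("wrist","w20");p,M,s=pose();print(p,yaw(M),s["q"])
knobs(im,c,("blue","green"),z=.089);bars(im,c,.079)
im,c=cam("top","t20")
for ce,a,m in blobs(im,"orange",20):print(ce,a,onz(ce,c,.128))
E
```

```text
tool_pos: [0.6127, 0.1835, 0.0767]
wrist_force: [0.5, 0.9, -0.1]
tool_pos: [0.6122, 0.1832, 0.0763]
wrist_force: [-0.1, -0.3, 0.2]
tool_pos: [0.612, 0.1831, 0.196]
[0.6112936  0.18299554 0.19487753] 99.02512966738954 [ 2.51850989e-01  2.01874922e-01  1.69523998e+00 -2.80110679e-05
  1.24692811e+00  9.43420211e-02]
blue [259.6 239.3] 1009 [0.5972 0.1433] 0.0179
green [282.6 197.4] 1438 [0.6118 0.1847] 0.0183
green [211.  238.9] 1313 [0.5554 0.1378] 0.0185
green [306.6 237.6] 1206 [0.6389 0.1518] 0.0181
red [257.5 123.3] 233 [0.5816 0.242  0.079 ] pca 8.5 [0.5816 0.2418] [0.0259 0.0057]
red [261.2 326.8] 237 [0.6118 0.0505 0.079 ] pca 2.4 [0.6119 0.0505] [0.0254 0.011 ]
[548.98765432 144.28395062] 81 [[ 0.72186594 -0.77345402  0.128     ]]
[552.98979592 189.98979592] 98 [[ 0.59183323 -0.77370595  0.128     ]]
[355.72839506 242.55555556] 81 [[ 0.44818012 -0.21630063  0.128     ]]
```

```bash
python3 jog.py '[[0.0464,-0.0151,-0.011,0],[0.0464,-0.0151,-0.011,0],[0.0464,-0.0151,-0.011,0],[0.0464,-0.0151,-0.011,0],[0.0464,-0.0151,-0.011,0]]' 0.5 >/dev/null; python3 jog.py '[[0,0,0,0],[0,0,0,0],[0,0,0,0]]'|grep -E "time|pos"
python3 - <<'E'
from h import *
im,c=cam("wrist","w21");p,M,s=pose();print(p,yaw(M),s["q"])
hsv=cv2.cvtColor(im,cv2.COLOR_RGB2HSV);m=cv2.inRange(hsv,(4,150,40),(18,255,255));n,l,st,ce=cv2.connectedComponentsWithStats(m)
for i in range(1,n):
    if st[i,4]>80:
        q=np.argwhere(l==i)[:,::-1];v=hsv[...,2][l==i];print(ce[i],st[i],"V",np.percentile(v,[10,50,90]),onz(ce[i],c,.128),pca(onz(q,c,.128)))
x,y=280,205
print(proj([[.5077,.4005,.128],[.5077,.4005,.082]],c))
E
```

```text
time: 57.75
tool_pos: [0.5015, 0.3991, 0.25]
[0.501657   0.39914614 0.25031037] 98.93124004569795 [ 6.33404104e-01  1.76971063e-01  1.62264484e+00 -2.95136137e-04
  1.34374861e+00  4.77592021e-01]
[296.89204545 192.71590909] [284 184  25  17 176] V [114. 119. 121.] [[0.51360181 0.40371095 0.128     ]] -153.84353901655615
[[289.77507695 195.18040844]
 [288.97452443 185.4182545 ]]
```

View pics/w21.png

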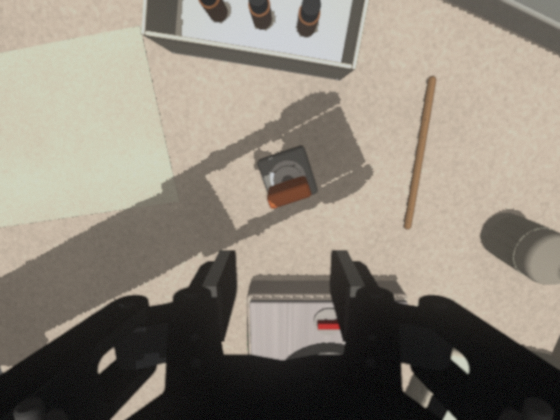

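The wrist picture shows the key handle at about (290,192), spanning (268–312), rising to the right at roughly 16°, with the stand square around (287,176).

Run:
```python
from h import *
im,c=cam("wrist");hsv=cv2.cvtColor(im,cv2.COLOR_RGB2HSV)
m=cv2.inRange(hsv,(0,110,20),(20,255,255));m[:150]=0;m[215:]=0;m[:,:250]=0;m[:,330:]=0
for y in range(176,212,2):print(y,' '.join("%3d"%v if k else '  .' for v,k in zip(hsv[y,264:316:2,2],m[y,264:316:2])))
q=np.argwhere(m)[:,::-1];P=onz(q,c,.128)[:,:2].astype(np.float32);print(len(q),q.mean(0),cv2.minAreaRect(P),pca(P))
g=cv2.inRange(hsv,(0,0,20),(180,90,75));g[:140]=0;g[215:]=0;g[:,:250]=0;g[:,330:]=0
```

```text
176   .   .   .   .   .   .   .   .   .   .   .   .   .   .   .   .   .   .   .   .   .   .   .   .   .   .
178   .   .   .   .   .   .   .   .   .   .   .   .   .   .   .   .   .  76  76  75  74   .   .   .   .   .
180   .   .   .   .   .   .   .   .   .   .   .   .   .   .  77  78  75  76  79  75  76   .   .   .   .   .
182   .   .   .   .   .   .   .   .   .   .  75  77  77  77  78  76  75  76  79  77  80   .   .   .   .   .
184   .   .   .   .   .   .   .   .   .  77  77  77  74  76  78  77  79  81  89  93 101  97   .   .   .   .
186   .   .   .   .   .   .  78  77  76  78  77  77  79  81  83  89  96 102 106 115 117 111  92   .   .   .
188   .   .   .   .  78  78  78  79  77  79  79  83  89  97 101 110 114 117 119 121 121 117 102   .   .   .
190   .   .   .  80  79  78  79  81  83  91  95 101 108 116 117 119 121 122 119 120 119 118 108   .   .   .
192   .   .   .  80  80  84  89 101 102 109 112 118 119 120 119 119 120 120 121 121 119 120 112  91   .   .
194   .   .   .  92  96 104 110 114 118 120 119 120 121 121 119 121 120 119 119 119 117 119 114   .   .   .
196   .   . 104 111 
[... 292 characters left out ...]
  .   .   .
202   .   .   . 167 137 123 121 118 117 117 115 114 110 109   .   .   .   .   .   .   .   .   .   .   .   .
204   .   .   . 180 185 156 121 114 112 111   .   .   .   .   .   .   .   .   .   .   .   .   .   .   .   .
206   .   .   . 176 183 170 146   .   .   .   .   .   .   .   .   .   .   .   .   .   .   .   .   .   .   .
208   .   .   .   .   .   .   .   .   .   .   .   .   .   .   .   .   .   .   .   .   .   .   .   .   .   .
210   .   .   .   .   .   .   .   .   .   .   .   .   .   .   .   .   .   .   .   .   .   .   .   .   .   .
833 [288.26290516 192.13805522] ((0.5052821040153503, 0.40301838517189026), (0.03827252238988876, 0.01897295191884041), 27.93923568725586) -149.5315
```

Run:
```python
from h import *
im,c=cam("wrist");hsv=cv2.cvtColor(im,cv2.COLOR_RGB2HSV)
m=cv2.inRange(hsv,(0,110,90),(20,255,255));m[:150]=0;m[215:]=0;m[:,:250]=0;m[:,330:]=0
P=onz(np.argwhere(m)[:,::-1],c,.128)[:,:2];r=cv2.minAreaRect(P.astype(np.float32));print(r,pca(P),P.mean(0))
p,M,s=pose();print(p,yaw(M),s["q"])
# stand top face edges: dark square
v=hsv[...,2];g=((v<70)&(hsv[...,1]<110)).astype(np.uint8)
for y in range(140,214,4):print(y,' '.join("%3d"%t for t in v[y,252:326:3]))
```

```text
((0.5066372752189636, 0.4002183973789215), (0.03834206238389015, 0.012780308723449707), 27.92494773864746) -152.44248946164097 [0.50680846 0.40023212]
[0.50178683 0.39940426 0.25080548] 98.93106320691021 [ 6.33524864e-01  1.76654929e-01  1.62211357e+00 -1.48136449e-04
  1.34377094e+00  4.77682034e-01]
140 120 121 119 116 117 122 124 125 159 183 141 116 115 115 115 115 112 113 117 116 111 111 112 115 114
144 120 120 116 131 168 190 202 199 195 194 185 121 115 114 115 112 105 111 114 117 115 116 114 112 111
148 122 156 143 192 197 198 196 196 198 197 136 112  99  82  65  67  68  76 114 111 111 115 113 112 111
152 185 124 120 121 125 122 149 187 136 105  68  64  73  76  80  78  77  74 104 116 113 111 111 117 115
156 185 121 119 119 108  89  76  69  74  77  79  78  80  80  79  79  79  77  83 117 113 112 114 115 115
160 199 136  87  67  74  78  84  80  80  81  86  93  93  90  81  78  79  78  76 110 113 110 112 116 115
164 189 115  78  82  82  81  81  82 100 110 112 106 105 103 104 106  85  77  75  92 114 116 112 117 119
168 196 134  90  80  82  81  83 102 109 100 106 112 111 113 107 106 1
[... 478 characters left out ...]
  80  78  78  77  78  82  88 100 110 117 120 117 114  88  79  75 113 122 120
192 198 198 202 200 195 116  80  81  91 101 110 116 119 122 121 120 121 120 118 101  80  88 117 121 120
196 194 195 194 199 187 115 110 114 120 120 119 119 120 120 119 120 119 118 110 110 119 119 115 119 120
200 201 198 199 199 199 158 135 120 120 119 119 119 117 114 113 108 112 120 119 120 119 120 122 123 120
204 201 194 193 196 201 183 173 176 121 114 111 110 116 117 117 120 119 119 119 119 118 134 192 199 183
208 198 200 199 199 200 200 186 163 137 124 117 118 119 124 122 122 123 119 124 142 160 198 203 202 199
212 192 200 196 196 194 175 144 126 124 117 118 117 123 122 122 147 172 198 195 200 203 204 203 198 203
```

```bash
python3 jog.py '[[0,0,0,-0.18],[0,0,0,-0.18],[0,0,0,-0.18],[0,0,0,-0.18],[0,0,0,-0.18]]' 0.5 >/dev/null; python3 jog.py '[[0,0,0,-0.18],[0,0,0,-0.18],[0,0,0,-0.18],[0,0,0,-0.18],[0,0,0,-0.18]]'>/dev/null; python3 jog.py '[[0,0,0.03,-0.099],[0,0,0,0],[0,0,0,0],[0,0,0,0]]'|grep -E "time|pos"
cat >> h.py <<'E'
def handle(z,vmin=90,save=None):
    im,c=cam("wrist",save);p,M,s=pose();hsv=cv2.cvtColor(im,cv2.COLOR_RGB2HSV);m=cv2.inRange(hsv,(0,110,vmin),(20,255,255))
    n,l,st,ce=cv2.connectedComponentsWithStats(m);t=proj([p[0],p[1],z],c)[0]
    i=min((i for i in range(1,n) if st[i,4]>150),key=lambda i:np.linalg.norm(ce[i]-t))
    P=onz(np.argwhere(l==i)[:,::-1],c,z)[:,:2];r=cv2.minAreaRect(P.astype(np.float32));v=hsv[...,2][l==i]
    print("tcp",p.round(4),"yaw",yaw(M).round(2),"q6",s["q"][5].round(2),"ctr",np.round(r[0],4),"mean",P.mean(0).round(4),np.round(r[1],4),"ang",pca(P).round(1),"V",np.percentile(v,[5,25,50,75,95]),"px",ce[i].round(0),st[i]);return im,c
E
python3 - <<'E'
from h import *
handle(.128);handle(.128,40)
E
```

```text
time: 59.65
tool_pos: [0.5021, 0.4009, 0.2228]
tcp [0.502  0.4009 0.2228] yaw -152.22 q6 -1.42 ctr [0.5034 0.3975] mean [0.504 0.398] [0.0436 0.0124] ang 27.4 V [ 91. 114. 122. 125. 160.] px [280. 203.] [272 176  16  53 781]
tcp [0.5019 0.4009 0.2227] yaw -152.21 q6 -1.42 ctr [0.5033 0.3976] mean [0.5037 0.3979] [0.0436 0.0124] ang 27.2 V [ 91. 114. 122. 125. 159.] px [280. 203.] [272 176  16  53 794]
```

```bash
python3 jog.py '[[-0.0026,-0.0032,0.05,0],[0,0,0.05,0],[0,0,0.035,0],[0,0,0.02,0],[0,0,0,0]]'|grep -E "pos|wrist"; python3 jog.py '[[0,0,0,0],[0,0,0,0],[0,0,0,0],[0,0,0,0]]' 0.05 60|grep -vE "rot"
python3 - <<'E'
from h import *
bot.read_camera("side");p,M,s=pose();print(p,yaw(M),s["torque"])
E
```

```text
tool_pos: [0.5044, 0.3984, 0.0652]
wrist_force: [0.1, 0.7, 0.4]
time: 60.88
tool_pos: [0.5068, 0.4002, 0.069]
wrist_force: [0.5, -0.1, 5.4]
width: 0.156
grip_force: 59.6
[0.50678179 0.40020736 0.06896222] -152.16933861289183 [ 0.02447342  0.02602318 -0.00062337]
```

```bash
python3 jog.py '[[0,0,-0.04,0],[0,0,-0.05,0],[0,0,-0.02,0.17],[0,0,0,0.165],[0,0,0,0]]' >/dev/null; python3 jog.py '[[-0.0167,-0.0559,0,0],[-0.0167,-0.0559,0,0],[-0.0167,-0.0559,0,0],[0,0,0,0],[0,0,0,0]]' >/dev/null; python3 jog.py '[[0,0,0,0],[0,0,0,0]]'|grep -E "time|pos|wi|for"
python3 - <<'E'
from h import *
p,M,s=pose();print(p,yaw(M),go(.5813,.242,.110));im,c=cam("wrist","w22");bars(im,c,.079,amin=30)
handle(p[2]+.059)
print(proj([[.5813,.242,.079]],c))
E
```

```text
time: 62.42
tool_pos: [0.5792, 0.2419, 0.1762]
wrist_force: [0.1, -0.0, -1.7]
width: 0.153
grip_force: 59.2
[0.57920735 0.24191582 0.17621086] -171.2286852544073 [-0.0021 -0.0002  0.0662]
red [ 51.1 204. ] 284 [0.6104 0.0491 0.079 ] pca 2.7 [0.6106 0.0491] [0.0266 0.0081]
red [283.  194.6] 97 [0.5729 0.2403 0.079 ] pca 9.7 [0.5728 0.2404] [0.0109 0.0049]
tcp [0.5794 0.2416 0.1763] yaw -171.26 q6 -1.37 ctr [0.5781 0.2411] mean [0.5771 0.2411] [0.0382 0.0127] ang 8.8 V [101. 118. 124. 126. 127.] px [283. 295.] [ 265  250   36   93 3082]
[[283.39427195 204.78371275]]
```

```bash
python3 jog.py '[[-0.0021,-0.0002,0.03,0],[0,0,0.025,0],[0,0,0,0]]'|grep -E "pos|wrist"; python3 jog.py '[[0,0,0.005,0],[0,0,0.003,0],[0,0,0,0]]'|grep -E "pos|wrist"; python3 jog.py '[[0,0,0.002,0],[0,0,0.001,0],[0,0,0,0]]'|grep -E "pos|wrist"
python3 - <<'E'
from h import *
bot.read_camera("side");p,M,s=pose();print(p,yaw(M),s["wrist_force"],s["torque"])
E
```

```text
tool_pos: [0.5796, 0.2404, 0.1187]
wrist_force: [-0.4, 0.2, -1.5]
tool_pos: [0.5823, 0.241, 0.1141]
wrist_force: [0.4, -0.6, -2.0]
tool_pos: [0.5819, 0.2407, 0.1103]
wrist_force: [-0.3, -0.2, -1.6]
[0.58191813 0.24073886 0.11033684] -171.36709542111043 [ 0.58296074 -0.48111624 -0.1074805 ] [ 0.01107763 -0.00179377  0.02821526]
```

```bash
python3 jog.py '[[0,0,0.001,0],[0,0,0,0.15],[0,0,0,0.15],[0,0,0,0.15],[0,0,0,0.15]]'|grep -E "pos|wrist"; python3 jog.py '[[0,0,0,0.15],[0,0,0,0.15],[0,0,0,0.15],[0,0,0,0.15],[0,0,0,0]]'|grep -E "pos|wrist"
python3 - <<'E'
from h import *
bot.read_camera("side");p,M,s=pose();print(p,yaw(M),s["wrist_force"],s["torque"])
E
```

```text
tool_pos: [0.5819, 0.2414, 0.11]
wrist_force: [-1.5, 2.1, 1.7]
tool_pos: [0.5816, 0.241, 0.11]
wrist_force: [-1.8, 0.4, 3.7]
[0.58166716 0.24095138 0.10995277] 120.03730019315098 [-4.03115384  0.35796777  5.03947236] [-0.12704308  0.67868115 -0.02808491]
```

```bash
cat > tq.py <<'E'
from h import *
p,M,s=pose();print(p.round(4),"yaw",yaw(M).round(2),s["wrist_force"].round(1),"T",s["torque"].round(3),"q6",s["q"][5].round(2))
E
python3 jog.py '[[0,0,0,0.1],[0,0,0,0.05],[0,0,0,0]]'>/dev/null;python3 tq.py; python3 jog.py '[[0,0,0,0.05],[0,0,0,0]]'>/dev/null;python3 tq.py;python3 jog.py '[[0,0,0,0.05],[0,0,0,0]]'>/dev/null;python3 tq.py;python3 jog.py '[[0,0,0,0.05],[0,0,0,0]]'>/dev/null;python3 tq.py
```

```text
[0.5816 0.2409 0.11  ] yaw 111.43 [-4.2 -0.8  5.6] T [-0.079  0.893 -0.014] q6 -0.02
[0.5815 0.2408 0.1099] yaw 108.57 [-3.8  0.3  4.9] T [-0.185  0.945  0.01 ] q6 0.03
[0.5815 0.2408 0.11  ] yaw 105.71 [-3.6  0.   5.5] T [-0.145  0.904 -0.051] q6 0.08
[0.5815 0.2408 0.11  ] yaw 102.84 [-4.5 -0.2  5.9] T [-0.129  0.881 -0.045] q6 0.13
```

```bash
for i in 1; do python3 jog.py '[[0,0,0,0.05],[0,0,0,0]]'>/dev/null;python3 tq.py; done; python3 jog.py '[[0,0,0,0.05],[0,0,0,0]]'>/dev/null;python3 tq.py;python3 jog.py '[[0,0,0,0.05],[0,0,0,0]]'>/dev/null;python3 tq.py
```

```text
[0.5814 0.2407 0.1099] yaw 99.98 [-4.1  0.   5.4] T [-0.201  0.984 -0.015] q6 0.18
[0.5813 0.2408 0.11  ] yaw 97.16 [-5.  0.  7.] T [-0.138  0.994  0.252] q6 0.23
[0.5813 0.2407 0.11  ] yaw 94.38 [-4.2 -0.9  5.8] T [-0.169  1.031  0.832] q6 0.28
```

```bash
python3 jog.py '[[0,0,0,-0.1],[0,0,0,0],[0,0,-0.02,0],[0,0,-0.03,0],[0,0,-0.03,0]]'|grep -E "wi|fo"; python3 jog.py '[[0,0,0,-0.18],[0,0,0,-0.18],[0,0,0,-0.18],[0,0,0,-0.18],[0,0,0,-0.18]]'>/dev/null; python3 jog.py '[[0,0,0,-0.18],[0,0,0,-0.18],[0,0,0,-0.18],[0,0,0,0],[0,0,0,0]]'>/dev/null; python3 tq.py
python3 - <<'E'
from h import *
im,c=cam("wrist","w23");bars(im,c,.079,amin=30);p,M,s=pose();print(go(.6112,.0489,.19),s["time"]);handle(p[2]+.059)
E
```

```text
wrist_force: [1.1, -0.5, -1.3]
width: 0.156
grip_force: 59.3
[0.5823 0.2408 0.1899] yaw -177.81 [-0.4  0.4 -1.5] T [ 0.002 -0.049 -0.04 ] q6 -1.26
red [284.8 196.2] 242 [0.5804 0.2418 0.079 ] pca 107.2 [0.5806 0.2415] [0.0074 0.0261]
red [ 67.8 221.1] 251 [0.6105 0.0492 0.079 ] pca 2.2 [0.6105 0.0492] [0.0261 0.0081]
[-0.0215 -0.1929 -0.0003] 68.8
tcp [0.5821 0.2408 0.1896] yaw -177.76 q6 -1.26 ctr [0.5808 0.2405] mean [0.58   0.2404] [0.0382 0.0131] ang 2.4 V [ 99. 116. 122. 124. 126.] px [283. 295.] [ 265  250   36   93 3074]
```

```bash
python3 jog.py '[[-0.0056,-0.0482,0,0],[-0.0056,-0.0482,0,0],[-0.0056,-0.0482,0,0],[-0.0056,-0.0482,0,0],[0,0,0,0]]'>/dev/null; python3 jog.py '[[0,0,0,0],[0,0,0,0],[0,0,0,0]]'>/dev/null; python3 tq.py
python3 - <<'E'
from h import *
im,c=cam("wrist","w24");bars(im,c,.079,amin=20);p,M,s=pose();print(go(.6118,.0492,.11));handle(p[2]+.059)
E
```

```text
[0.6121 0.0502 0.1894] yaw -177.58 [-0.6 -0.1 -1.6] T [-0.063  0.034 -0.024] q6 -1.57
red [505.7 172.5] 295 [0.5807 0.2394 0.079 ] pca 107.2 [0.5806 0.2396] [0.0082 0.0284]
red [281.  191.6] 139 [0.606  0.0478 0.079 ] pca 2.7 [0.6059 0.0478] [0.0166 0.0052]
[ 0.0003 -0.0009  0.0794]
tcp [0.6121 0.05   0.1894] yaw -177.59 q6 -1.57 ctr [0.6105 0.0498] mean [0.6098 0.0497] [0.0378 0.0126] ang 2.4 V [ 98. 112. 118. 120. 122.] px [283. 295.] [ 265  250   36   92 3019]
```

```bash
python3 jog.py '[[0.0003,-0.0017,0.04,0],[0,0,0.028,0],[0,0,0,0]]'|grep -E "pos|wrist"; python3 jog.py '[[0,0,0.005,0],[0,0,0.003,0],[0,0,0,0]]'|grep -E "pos|wrist"; python3 jog.py '[[0,0,0.002,0],[0,0,0.001,0],[0,0,0,0]]'>/dev/null;python3 tq.py
```

```text
tool_pos: [0.6092, 0.0477, 0.1183]
wrist_force: [0.4, -0.8, -1.5]
tool_pos: [0.6125, 0.0474, 0.1143]
wrist_force: [0.1, 0.2, -1.2]
[0.6119 0.0473 0.1103] yaw -177.67 [ 0.2 -0.8 -1. ] T [-0.004 -0.04  -0.019] q6 -1.57
```

```bash
python3 jog.py '[[0,0,0.0005,0],[0,0,0,0.15],[0,0,0,0.15],[0,0,0,0.15],[0,0,0,0.15]]'|grep -E "pos|wrist"; python3 jog.py '[[0,0,0,0.15],[0,0,0,0.15],[0,0,0,0.15],[0,0,0,0.15],[0,0,0,0]]'>/dev/null;python3 tq.py; python3 jog.py '[[0,0,0,0.15],[0,0,0,0.06],[0,0,0,0]]'>/dev/null;python3 tq.py;python3 jog.py '[[0,0,0,0.05],[0,0,0,0]]'>/dev/null;python3 tq.py;python3 jog.py '[[0,0,0,0.05],[0,0,0,0]]'>/dev/null;python3 tq.py
```

```text
tool_pos: [0.6117, 0.0477, 0.1101]
wrist_force: [-1.2, 0.5, -0.1]
[0.6115 0.0473 0.11  ] yaw 113.67 [-1.9  0.6  0.9] T [-0.021  0.462 -0.025] q6 -0.38
[0.6113 0.0472 0.11  ] yaw 101.72 [-3.9 -0.5  1.5] T [-0.122  0.747 -0.003] q6 -0.17
[0.6113 0.0472 0.11  ] yaw 98.85 [-4.1 -1.   3. ] T [-0.128  0.897  0.104] q6 -0.12
[0.6114 0.0472 0.11  ] yaw 96.02 [-5.2  0.3  6. ] T [-0.1    1.144  0.552] q6 -0.07
```

```bash
python3 jog.py '[[0,0,0,-0.1],[0,0,0,0],[0,0,-0.02,0],[0,0,-0.03,0],[0,0,-0.03,0]]'|grep -E "wi|fo"; python3 jog.py '[[0,0,0,-0.185],[0,0,0,-0.185],[0,0,0,-0.185],[0,0,0,-0.185],[0,0,0,-0.185]]'>/dev/null; python3 jog.py '[[0,0,0,-0.185],[0,0,0,-0.185],[0,0,0,-0.185],[0,0,0,-0.185],[0,0,0,-0.185]]'>/dev/null;python3 jog.py '[[0,0,0,0],[0,0,0,0]]'>/dev/null; python3 tq.py
python3 - <<'E'
from h import *
p,M,s=pose();im,c=handle(p[2]+.059);bars(im,c,.079,amin=30);p,M,s=pose();print(go(.5068,.4002,.19),s["time"])
E
```

```text
wrist_force: [0.2, -0.2, -0.9]
width: 0.155
grip_force: 59.5
[0.6126 0.0474 0.1907] yaw -152.65 [-0.   0.5 -0.3] T [-0.016 -0.026 -0.041] q6 -2.01
tcp [0.6124 0.0474 0.1904] yaw -152.61 q6 -2.01 ctr [0.6114 0.0463] mean [0.6107 0.0459] [0.0383 0.0127] ang 27.6 V [ 98. 114. 120. 122. 124.] px [283. 295.] [ 265  250   36   93 3080]
red [285.3 196.5] 258 [0.6106 0.0477 0.079 ] pca 108.1 [0.6106 0.0477] [0.0077 0.0261]
red [483.6 261.7] 249 [0.5808 0.2386 0.079 ] pca 106.4 [0.5809 0.2383] [0.0082 0.0305]
[-6.850e-02  3.619e-01  3.000e-04] 75.375
```

```bash
python3 jog.py '[[-0.0098,0.0517,0,-0.007],[-0.0098,0.0517,0,0],[-0.0098,0.0517,0,0],[-0.0098,0.0517,0,0],[-0.0098,0.0517,0,0]]'>/dev/null; python3 jog.py '[[-0.0098,0.0517,0,0],[-0.0098,0.0517,0,0],[0,0,0,0],[0,0,0,0],[0,0,0,0]]'>/dev/null; python3 jog.py '[[0,0,0,0]]'>/dev/null; python3 tq.py; python3 -c "
from h import *
print(go(.5068,.4002,.069))"
```

```text
[0.5039 0.3981 0.1899] yaw -152.17 [ 0.3 -0.5 -1.2] T [-0.004  0.001  0.013] q6 -1.43
[-0.0035  0.0005  0.1209]
```

```bash
python3 jog.py '[[-0.0035,0.0005,0.04,0],[0,0,0.04,0],[0,0,0.025,0],[0,0,0,0],[0,0,0,0]]'>/dev/null; python3 tq.py; python3 jog.py '[[0,0,0.008,0],[0,0,0.005,0],[0,0,0,0]]'>/dev/null; python3 tq.py;  python3 jog.py '[[0,0,0.003,0],[0,0,0,0],[0,0,0,0]]'>/dev/null; python3 tq.py
```

```text
[0.5073 0.4015 0.0862] yaw -152.11 [ 0.6 -0.8 -1.6] T [ 0.011 -0.015  0.028] q6 -1.43
[0.5058 0.4012 0.0715] yaw -152.05 [ 0.2  0.6 -1.8] T [ 0.029 -0.026  0.055] q6 -1.43
[0.5063 0.4016 0.0691] yaw -152.05 [-0.1 -0.3 -0.3] T [ 0.052 -0.065  0.044] q6 -1.43
```

```bash
python3 jog.py '[[0,-0.0012,0.001,0],[0,0,0,0],[0,0,0,0]]'>/dev/null; python3 tq.py; python3 jog.py '[[0,0,0,0],[0,0,0,0],[0,0,0,0]]' 0.45|grep -E "wi|pos|wrist"; python3 jog.py '[[0,0,-0.04,0],[0,0,-0.05,0],[0,0,-0.05,0],[0,0,-0.02,0],[0,0,0,0]]'>/dev/null; python3 jog.py '[[0,0,0,0],[0,0,0,0]]'|grep -E "time|pos"
python3 - <<'E'
from h import *
handle(.128)
im,c=cam("top","t30");P=[[.597,.1434,.1],[.5552,.138,.1],[.6389,.1518,.1],[.5814,.1054,.1],[.6118,.1847,.1]]
knobs(im,c,("green","blue"),z=.1,amin=40)
hsv=cv2.cvtColor(im,cv2.COLOR_RGB2HSV)
for ce,a,m in blobs(im,"orange",20):print("or",ce,onz(ce,c,.03))
E
```

```text
[0.5066 0.4013 0.069 ] yaw -152.07 [-3.8  2.5  5.6] T [ 0.368  0.691 -0.013] q6 -1.43
tool_pos: [0.5067, 0.3999, 0.0674]
wrist_force: [-0.2, 0.0, -0.3]
width: 0.445
time: 79.75
tool_pos: [0.5055, 0.3994, 0.2248]
tcp [0.5057 0.3995 0.2252] yaw -152.06 q6 -1.43 ctr [0.5037 0.3988] mean [0.504  0.3992] [0.0429 0.0125] ang 27.9 V [ 92.  115.5 123.  126.  197. ] px [285. 201.] [277 175  16  52 771]
green [ 10.4 184.1] 625 [0.6036 0.7779] 0.1022
green [217.9 172.5] 153 [0.6372 0.1498] 0.0188
green [205.4 182. ] 152 [0.6104 0.1828] 0.0185
green [228.3 197.9] 311 [0.5642 0.1188] 0.0339
green [ 40.6 210.4] 208 [0.5277 0.6426] 0.0454
green [ 50.  225.8] 56 [0.489  0.6047] 0.0195
green [ 49.2 252. ] 97 [0.4196 0.5971] 0.0262
green [ 62.2 348. ] 5298 [0.176  0.5241] 0.2234
green [  5.7 299.8] 112 [0.2849 0.7181] 0.0262
green [273.2 373.5] 290 [ 0.083  -0.0024] 0.0577
green [246.3 385.1] 73 [0.0794 0.0656] 0.0182
green [301.  393.4] 160 [ 0.0567 -0.075 ] 0.032
green [240.4 395.8] 42 [0.0507 0.0792] 0.0136
green [ 95.3 411. ] 136 [0.0141 0.4601] 0.0351
green [241.7 408.2] 57 [0.0201 0.0774] 0.015
green [276.2 414. ] 58 [ 0.004  -0.0098] 0.0199
blue [220.6 187.5] 140 [0.5958 0.1415] 0.0178
or [548.26388889 144.22222222] [[ 0.75070604 -0.84306543  0.03      ]]
or [552.63529412 190.18823529] [[ 0.60765491 -0.84453638  0.03      ]]
or [355.81927711 242.5060241 ] [[ 0.45121295 -0.2360441   0.03      ]]
```

Run:
```python
from h import *
a=cv2.imread("pics/top0.png").astype(int);b=cv2.imread("pics/t30.png").astype(int)
print(np.abs(a-b)[195:215,343:363].mean(),np.abs(a-b)[233:253,346:366].mean())
print(bot.finish_job())
```

```text
2.9633333333333334 3.200833333333333
the job is handed in; nothing more can be done
None
```

The job is handed in at about 80 s on the robot's clock: the blue pot is in the middle of the tin with all four green ones around it, both lock screws are turned to the stop, and the key is back on its stand about 1 mm off its first position. One green pot tipped over in the tin partway, with 62 N at the wrist, and I stood it up again on the table. I couldn't check that moment against the 40 N limit on the gripper's body. The stopper and dish look unmoved in the overhead view.

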